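# Close up the head of a laboratory vacuum pump

## Task

The vacuum pump's open head has been serviced. Pick up the loose aluminium head cover and, without dropping it, lower it over the two locating pins of the sloping open head, with its plug at the motor's end, until it lies flush all over. Then turn the winged taper plug in the cover clockwise until it goes snug, without forcing it further, let go, and leave the bottles and the hex driver where they are.

Things in the scene. Friction and masses are not known exactly. Their poses are not given: they have to be found in the camera images.
- pump: V-twin diaphragm vacuum pump on the bench, fixed. Steel base plate 400 x 150, white crankcase 150 x 125, 140 high. Origin: under the crankcase's centre, on the bench. x runs along the crankshaft towards the motor. Two alike heads slope away at 35 degrees from horizontal: the open one on its -y side, a complete one with cover, rib and plug on its +y side (leave that one alone).
- motor (a point): middle of the pump's grey motor cylinder (diameter 124, with black fan cowl; reaches from 75 to 265 mm along the pump's x, 154 mm high). A light blue carrying handle arches over it to 193 mm.
- head: The pump's open head, fixed: flat aluminium flange 180 x 110, white diaphragm in its middle. Origin: centre of its top face, on which the cover must lie, about 188 mm above the bench. z: the face's outward normal, 35 degrees from vertical, leaning to the pump's -y side; x: level, towards the motor; y: up the slope. When the cover is seated, its frame coincides with this one.
- pin0 (a point): tip of the locating pin away from the motor, in the head's frame x = -74, y = 0, z = 26 mm. Both pins are steel, diameter 12, stand along the head's z, 26 mm tall, the last 8 mm tapering to diameter 5
- pin1 (a point): tip of the like locating pin at the motor's end: in the head's frame x = +74, y = +34, z = 26 mm. As the pins are not placed evenly, the cover fits only one way round
- cover: The loose aluminium head cover, 0.5 to 0.75 kg with its plug, lying right way up on a dark rubber mat. Plate 180 (x) x 110 (y) x 12 mm. Origin: centre of its underside; z out of its top; its +x end carries the plug. Grip it by the rib across its middle. Two through holes, diameter 14.
- boss (a point): top of the cover's round boss (diameter 36) into which the plug is screwed: in the cover's frame x = +56, y = 0, z = 22 mm
- rib (a point): point on the cover's grip rib, in the cover's frame x = 0, y = 0, z = 36 mm, 10 mm below its top edge. The rib is 14 mm thick (x), 80 mm long (y) and stands from z = 12 to 46 mm. Free beside it for a finger: 30 mm to the plug's wing on one side; on the other nothing but two low fins (5 mm high), 30 mm away
- hole0 (a point): centre of the cover's hole away from the plug, at the underside: in the cover's frame x = -74, y = 0, z = 0
- hole1 (a point): centre of the cover's hole at the plug's end, at the underside: in the cover's frame x = +74, y = +34, z = 0
- plug: Brass taper plug with a flat wing, screwed loosely into the cover and carried with it; it cannot come out. Origin: on its axis, level with the cover's underside; z along the axis, outward; y along the wing. At the start the wing lies within 0.53 rad of the cover's y axis. It tightens clockwise seen from above (negative turn about z).
- wing (a point): middle of the plug's wing, on the axis, 57 mm above the cover's underside. The wing is 56 mm long, 10 mm thick and stands from 36 to 66 mm above the underside, on a round collar (diameter 30, 28 to 36 mm)
- plug_taper (a joint): how far the plug's taper is wedged home, rad. 0 while the plug turns freely (0.05 N m), for 0.7 to 1.25 rad, different each time; then it bites (0.3 N m, plus 0.5 N m per radian) and every further turn adds to this reading; it stays where it is left. Where it bites cannot be seen. Snug: above 0.05; the thread is strained above 0.5
- mat: dark rubber mat 250 x 190 x 3 mm, fixed, under the cover at the start; origin: centre of its underside, x along its length
- screw_tray: steel tray with cap screws, 170 x 120 x 26 mm, fixed, stands on the other side of the pump from the mat; origin: centre of its underside
- bottle_a: white plastic reagent bottle with green cap, diameter 72, 150 high, standing on the bench; to be left alone. Origin: centre of its underside
- bottle_b: another such bottle, with a paper label; to be left alone. Origin: centre of its underside
- hex_driver: T-handled hex driver lying on the bench between robot and pump: black handle 112 long, diameter 22, steel shaft 150 long; to be left alone. Origin: under the middle of its handle, on the bench; the shaft points along its y, towards the robot
Not all that is in view belongs to the job. Of the things like the cover, leave any that is pink or red; of the rest the larger one is meant.

How it is judged:
On the way, in this order (a step that is already met when the one before it is completed fails the run):
1. the cover lies flush on the open head, over both pins, plug end towards the motor, before the plug is tightened (distance between cover and head below 0.003 m and angle between the z axis of cover and the z axis of head, either way round below 0.03 rad and distance between hole0 and pin0 below 0.032 m and distance between hole1 and pin1 below 0.032 m and value of joint plug_taper below 0.04 rad), for 0.2 s.
2. the plug is snug (value of joint plug_taper above 0.05 rad), for 0.2 s.
At the end, for the whole second after the job is handed in: The cover rests on the open head with its underside centre within 3 mm of the flange's centre and its faces parallel within 0.03 rad, both pins through their own holes; the plug is wedged more than 0.05 rad and less than 0.5 rad past the point where it bites; the cover is released and at rest (distance between cover and head below 0.003 m and angle between the z axis of cover and the z axis of head, either way round below 0.03 rad and distance between hole0 and pin0 below 0.032 m and distance between hole1 and pin1 below 0.032 m and value of joint plug_taper between 0.05 and 0.5 rad and linear speed of cover below 0.01 m/s); the robot touches nothing.
It fails at once if the plug is forced: more than 0.5 rad past the point where it bites (value of joint plug_taper above 0.5 rad).
It fails at once if the cover is dropped or slammed onto the head (faster than 0.4 m/s within 50 mm of its seat) (distance between cover and head below 0.05 m and linear speed of cover above 0.4 m/s).
It fails at once if a bottle or the hex driver is pushed more than 30 mm (distance of any of bottle_a, bottle_b, hex_driver from where it was at the start of the episode above 0.03 m).
It also fails if it takes over 69 s, if anything falls off the work surface, if the arm or the gripper's body presses on something with over 40 N, if the wrist force passes 120 N, or if a joint passes its speed limit or range.

## Robot

A 7-joint arm with a two-finger parallel gripper is mounted at the origin on the work surface. World frame = base frame: x ahead of the robot, y to its left, z up, the work surface at z = 0. Lengths are in m, angles in rad, forces in N, time in s.
With the tool pointing down it reaches from about 0.4 to 0.85 m from the base axis. Payload 10.4 kg.
Tool frame: the origin (TCP) lies between the finger pads; the fingertips stand 14 mm ahead of it and the grasp point (between the pads) lies 5 mm behind it; y points along the fingers, x is the direction in which the jaws open and shut, and the axes are right-handed (so a half turn about y gives the same grasp; the last joint's range is limited). The gripper opens to 85 mm and grips with 20 to 120 N. Pads are 22 mm wide; open, the fingers measure 114 mm over their backs; the gripper's body (76 mm by 85 mm) begins 54 mm behind the grasp point. The pads swing forward as they close: fully open they stand 13 mm farther back than shut.
Start: joints at [-1.253, 0.332, -0.065, 1.46, 0.022, 1.35, -0.088], TCP at [0.209, 0.589, 0.245] pointing down, gripper open.
Joint ranges: [-2.6, 2.6], [-0.5, 2.12], [-1.47, 1.34], [0.16, 2.42], [-1.27, 4.41], [0.06, 2.06], [-2.6, 2.6]. Speed limits (rad/s): [2.22, 2.22, 2.79, 2.79, 3.14, 3.14, 3.14].

## Interface

Orientations are given as a rotation vector (axis times angle).
In Python, from bench import robot gives the robot as it stands.
- The arm moves only by the tool send_rows, never from a script. Its argument "series" is text: rows parted by semicolons, each of 7 numbers parted by spaces: the shift along the tool's x, y, z in m, then the turn, a rotation vector about the tool's x, y, z in degrees, then the closure, from 0 (fully open) to 1 (shut). In form: x y z rx ry rz jaw; .... A call has 1 to 20 rows; each row shifts and turns the commanded pose from where the row before left it, along the tool's axes as they then stand; what a row does not reach is not made up. A row lasts 1/10 s, in which the tool goes at most 50 mm and 8.59 degrees, less where a joint would pass 70% of its speed; a pose out of reach is approached as far as the arm can. A call is refused whole if a number of a shift passes 0.05 or a number of a turn 8.59, either way. A call with a gripper value outside its range is refused whole. The fingers move at their own pace and stop on an object; "grip_force" is the grip in N (left out, the last holds). Time passes only in rows, so rows that do not move let the fingers close. It gives the time, the measured TCP pose, the force and the opening at its end, in the units of the state.
- robot.sense(): the state, without advancing time (a new reading comes with each control period).
- robot.capture(name): name is "scene" or "top" or "wrist"; returns the picture (400x640x3 uint8, red, green, blue); there is no depth.
- robot.calibration(name): a dict with "camera_matrix" (3x3 intrinsics, pixels), "rvec" (rotation vector, rad) and "tvec" (3), from world to camera coordinates, as OpenCV has them. Camera axes: x right, y down, z forward; pixel columns grow to the right and rows downward; lengths in m; the calibration is good to about 2 mm. A picture is of the moment at which its call begins: read the wrist's pose just before it. calibration takes no time and is no camera call; for the wrist camera it gives the pose at the moment of the call.
- robot.job_done(): hands the job in, once; it reports no verdict.
Trained networks look in the newest picture that a camera, given by its name, has taken for a name from the list of things; names that differ only in an ending like _2 or _b are one class to them, and where a whole thing is asked for, a point or a joint stands for the part that bears it (a point fixed in the world has none). Each returns a list of dicts, best first, with "score" (0 to 1); they miss things now and then, are a little off and sometimes report something else, mostly with a low value. They report only what shows in the picture. A call takes as long as a camera call. They do not tell look-alikes from the thing itself.
- robot.look_for(camera, label): "xy" ([column, row] in pixels, amid what is visible of it).
- robot.regions_of(camera, label): "mask" (400x640 bool, what is visible of it) and "xy" ([column, row] in pixels, amid what is visible of it).
The state is a dict: "time_s": time; "joint_positions": joint angles; "qd": joint speeds; "joint_efforts": joint torques, N m; "tool_pos": TCP position; "ee_rot": TCP orientation; "force": force on the tool from outside, world axes, zero at the start; "moment": the same for the moment, N m; "opening": finger opening in m.
Only numpy, scipy, OpenCV 4.12 (cv2) and the standard library are available. Lean on these libraries where they do the work, as an engineer would, in place of code of your own. Each camera call takes 0.05 s, during which the arm holds its last target.

## Working session

There is one attempt and no reset: what is moved stays moved. The work goes in short steps, Python scripts to look and compute and a tool call to move; the robot and the scene stay as the last step left them, time stands still between calls to the robot, and variables do not carry over. Pictures are saved under pics/ and viewed, and the job is handed in when it is done.

Besides the shell and the picture viewer there is one more tool, called as name(argument=value, ...) on one line, values as JSON. send_rows: Moves the arm, as the interface text tells. Its arguments: {"type":"object","properties":{"series":{"type":"string"},"grip_force":{"type":"number"}},"required":["series"]}

```bash
ls -la; mkdir -p pics; python3 - <<'E'
from bench import robot
import cv2,numpy as np
print(robot.sense())
for n in ["scene","top","wrist"]:
    im=robot.capture(n); cv2.imwrite(f"pics/{n}0.png",im[:,:,::-1])
    c=robot.calibration(n); R,_=cv2.Rodrigues(np.array(c['rvec'])); print(n,c, -R.T@np.array(c['tvec']))
E
```

```text
total 12
drwxr-xr-x  3 agent agent 4096 Dec  6 21:57 .
drwxr-xr-x 23 root  root  4096 Dec  6 21:57 ..
drwxr-xr-x  2 agent agent 4096 Dec  6 21:57 pics
{'time_s': 0.0, 'joint_positions': array([-1.25261342,  0.33288016, -0.0647179 ,  1.46095238,  0.02159063,
        1.34996519, -0.08852202]), 'qd': array([-0.00030767, -0.00056043,  0.00217693, -0.00079475, -0.00064656,
        0.00096637,  0.00113272]), 'joint_efforts': array([-2.35188551e-06, -6.25447297e+01,  4.88985737e-02, -3.91610599e+01,
        1.60502165e-02,  9.87956155e-03,  2.51445721e-05]), 'tool_pos': array([0.20875618, 0.58869962, 0.24450554]), 'ee_rot': array([-1.35230154, -0.95374844,  0.95573188]), 'force': array([ 0.16984022, -0.55388459, -0.00980234]), 'moment': array([0.00912267, 0.0018815 , 0.04318711]), 'opening': 0.08503527118496765}
scene {'camera_matrix': array([[376.98055921,   0.        , 321.67525505],
       [  0.        , 376.98055921, 208.90058487],
       [  0.        ,   0.        ,   1.        ]]), 'rvec': array([ 1.73584313,  1.81192964, -0.74116093]), 'tvec': array([-0.07153174, -0.23539099,  1.47690061])} [1.19566068 0.12750739 0.89213145]
top {'camera_matrix': array([[392.04126355,   0.        , 321.72873276],
       [  0.        , 392.04126355, 208.76958137],
       [  0.        ,   0.        ,   1.        ]]), 'rvec': array([ 2.18673488, -2.14539684,  0.10805081]), 'tvec': array([0.07095142, 0.49121396, 1.30948518])} [0.35152308 0.07352214 1.35355189]
wrist {'camera_matrix': array([[306.91077505,   0.        , 315.11245344],
       [  0.        , 306.91077505, 197.44181938],
       [  0.        ,   0.        ,   1.        ]]), 'rvec': array([-2.38219126, -1.68345324, -0.22340703]), 'tvec': array([-0.62510215, -0.03339217,  0.3779447 ])} [0.14603773 0.61160851 0.37325318]
```

View pics/scene0.png

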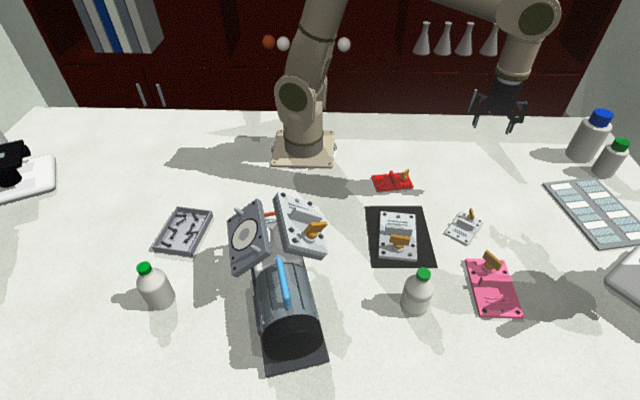

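View pics/top0.png

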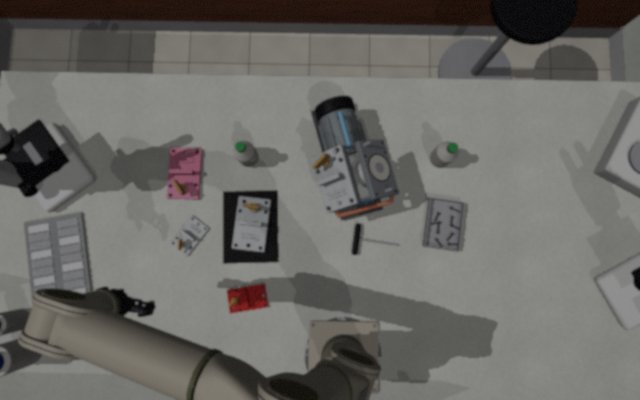

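View pics/wrist0.png

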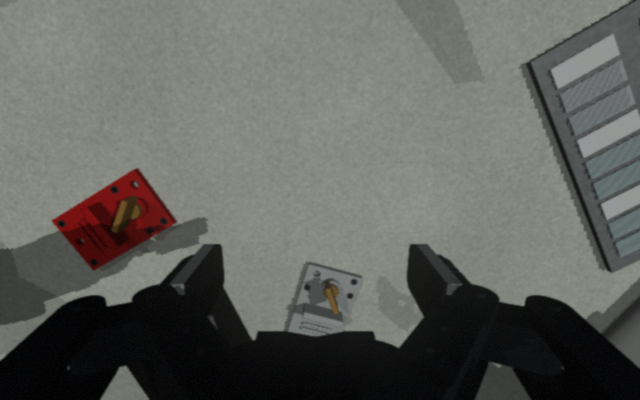

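The scene view shows the meant cover on the dark mat at about (398,240), the pump at (270,270) with its open head at (248,235), and red, pink and small look-alikes. In the top view the cover is at (252,222) and the open head at (377,168).

```bash
cat > h.py <<'E'
from bench import robot
import cv2,numpy as np
from scipy.spatial.transform import Rotation as Rot
from scipy.optimize import least_squares
def cal(n):
    c=robot.calibration(n); return c['camera_matrix'],cv2.Rodrigues(np.array(c['rvec']))[0],np.array(c['tvec'])
def proj(c,P):
    K,R,t=c; p=(np.atleast_2d(P)@R.T+t)@K.T; return p[:,:2]/p[:,2:]
def onplane(c,xy,z):
    K,R,t=c; d=R.T@np.linalg.inv(K)@np.array([*xy,1.]); o=-R.T@t; return o+d*(z-o[2])/d[2]
E
python3 - <<'E'
from h import *
for n in ["scene","top"]:
    robot.capture(n)
    for l in ["cover","boss","rib","hole0","hole1","wing","pin0","pin1","head","motor","mat","hex_driver"]:
        try: print(n,l,[(np.round(d['xy'],1).tolist(),round(d['score'],2)) for d in robot.look_for(n,l)[:4]])
        except Exception as e: print(n,l,e)
print(robot.sense()['time_s'])
E
```

```text
scene cover [([463.3, 228.1], 0.88), ([397.6, 236.2], 0.78), ([492.6, 287.1], 0.76), ([390.1, 182.1], 0.75)]
scene boss [([466.5, 226.9], 0.98), ([400.6, 236.3], 0.86), ([493.6, 280.7], 0.78), ([396.9, 243.9], 0.69)]
scene rib [([391.6, 180.6], 0.97), ([492.7, 287.6], 0.83), ([463.9, 227.7], 0.77), ([399.1, 233.1], 0.61)]
scene hole0 [([399.7, 238.9], 0.96), ([492.4, 285.5], 0.92), ([394.0, 181.0], 0.85), ([461.9, 222.5], 0.61)]
scene hole1 [([399.7, 238.9], 0.96), ([492.4, 285.5], 0.92), ([394.0, 181.0], 0.85), ([461.9, 222.5], 0.61)]
scene wing [([487.8, 260.3], 0.76), ([398.0, 236.7], 0.74), ([472.4, 213.9], 0.64)]
scene pin0 [([247.2, 237.9], 0.8)]
scene pin1 [([247.2, 237.9], 0.8)]
scene head [([248.3, 236.8], 0.56)]
scene motor [([280.3, 269.3], 0.72), ([247.0, 237.3], 0.37)]
scene mat [([415.8, 239.6], 0.55), ([399.0, 242.0], 0.33)]
scene hex_driver [([397.4, 236.1], 0.6), ([154.7, 284.7], 0.23)]
top cover [([188.9, 233.2], 0.93), ([184.9, 174.8], 0.79), ([246.0, 293.3], 0.72), ([251.5, 222.4], 0.71)]
top boss [([245.3, 297.5], 0.96), ([187.8, 234.6], 0.79), ([355.0, 241.2], 0.75), ([375.5, 169.8], 0.73)]
top rib [([246.6, 297.4], 0.87), ([181.7, 172.3], 0.78), ([253.0, 221.8], 0.67)]
top hole0 [([247.4, 297.7], 0.93), ([189.4, 236.5], 0.9), ([249.9, 221.3], 0.66), ([185.5, 172.0], 0.62)]
top hole1 [([247.4, 297.7], 0.93), ([189.4, 236.5], 0.9), ([249.9, 221.3], 0.66), ([185.5, 172.0], 0.62)]
top wing [([181.2, 187.5], 0.6), ([253.7, 205.5], 0.58), ([233.6, 298.9], 0.37)]
top pin0 [([252.7, 206.0], 0.75), ([375.8, 169.9], 0.59), ([251.3, 205.0], 0.57)]
top pin1 [([252.7, 206.0], 0.75), ([375.8, 169.9], 0.59), ([251.3, 205.0], 0.57)]
top head [([375.9, 166.7], 0.56), ([346.1, 161.5], 0.43)]
top motor [([348.9, 163.1], 0.94)]
top mat [([249.1, 244.7], 0.87)]
top hex_driver [([355.2, 239.3], 0.82), ([251.4, 225.3], 0.71)]
1.45
```

```bash
python3 - <<'E'
import cv2
a=cv2.imread('pics/top0.png');b=cv2.imread('pics/scene0.png')
cv2.imwrite('pics/t_cov.png',cv2.resize(a[180:270,210:300],None,fx=6,fy=6,interpolation=cv2.INTER_CUBIC))
cv2.imwrite('pics/t_pump.png',cv2.resize(a[90:220,300:410],None,fx=4.5,fy=4.5,interpolation=cv2.INTER_CUBIC))
cv2.imwrite('pics/s_cov.png',cv2.resize(b[195:280,350:450],None,fx=6,fy=6,interpolation=cv2.INTER_CUBIC))
cv2.imwrite('pics/s_pump.png',cv2.resize(b[180:290,215:335],None,fx=5,fy=5,interpolation=cv2.INTER_CUBIC))
E
```

```text
(no output)
```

View pics/t_cov.png

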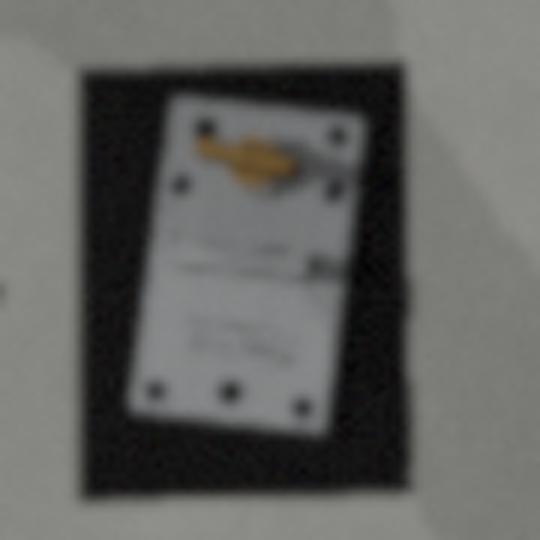

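View pics/t_pump.png

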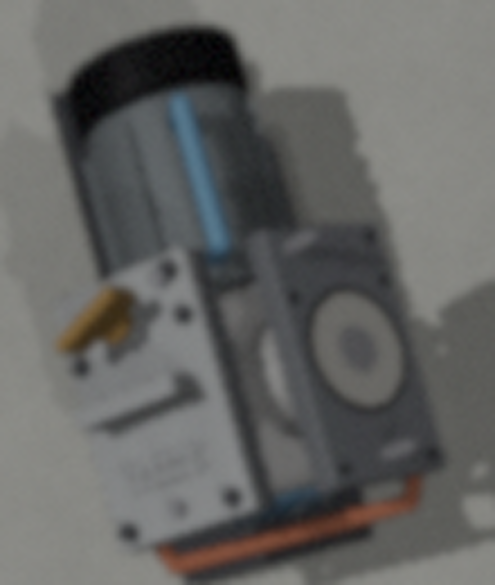

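View pics/s_pump.png

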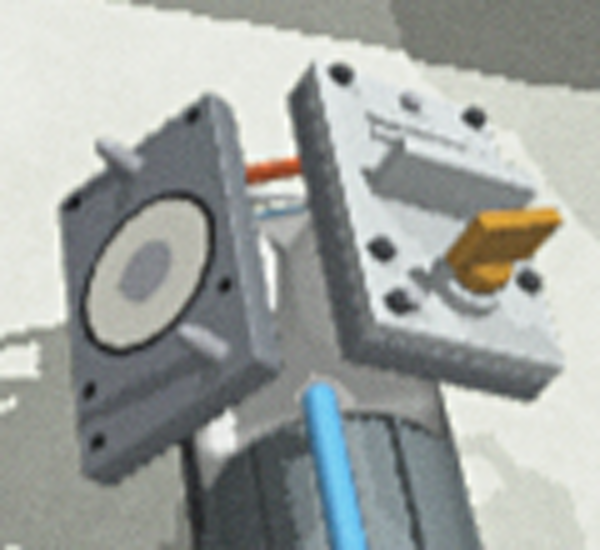

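View pics/s_cov.png

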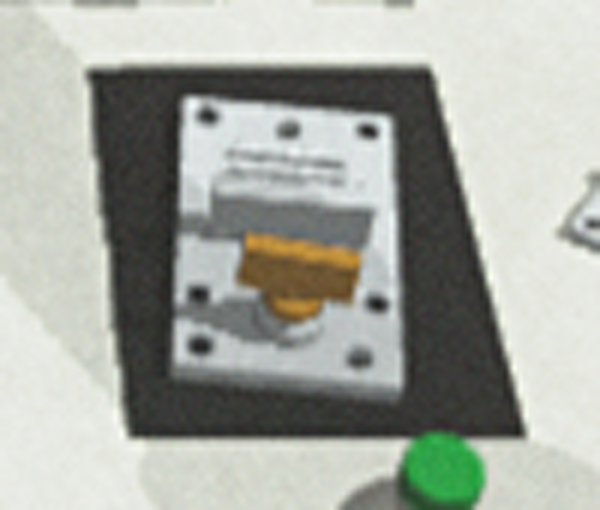

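```bash
cat > fit0.py <<'E'
from h import *
cs={n:cal(n) for n in ["scene","top"]}
def un(p,s,o): return (np.array(p)+.5)/s-.5+np.array(o)
ct,st=np.cos(np.radians(35)),np.sin(np.radians(35))
def headT(p):
    # p x,y,z,yaw of head; x level; tilt about x by +35 => z leans to -y
    R=Rot.from_euler('z',p[3])*Rot.from_euler('x',35,degrees=True)
    return R,np.array(p[:3])
H=[("scene",(103,148),(-74,0,26)),("scene",(218,345),(74,34,26)),("scene",(148,270),(0,0,0)),("top",(357,348),(0,0,0)),
("scene",(62,208),(-90,-55,0)),("top",(372,225),(90,-55,0)),("top",(440,465),(-90,-55,0))]
off={"scene":((5),(215,180)),"top":(4.5,(300,90))}
def rh(p):
    R,t=headT(p); return np.concatenate([proj(cs[n],R.apply(np.array(q)/1000.)+t)[0]-un(u,*off[n]) for n,u,q in H])
if __name__=="__main__":
    g=onplane(cs["top"],un((357,348),4.5,(300,90)),.188)
    s=least_squares(rh,[*g[:2],.188,.2],loss='soft_l1'); print("head",s.x,np.round(s.fun.reshape(-1,2),1).tolist())
    C=[("top",(170,93),(90,55,12)),("top",(368,113),(90,-55,12)),("top",(327,437),(-90,-55,12)),("top",(128,412),(-90,55,12)),("top",(230,392),(-74,0,12)),("top",(205,128),(74,34,12)),
    ("scene",(183,97),(-90,-55,12)),("scene",(393,115),(-90,55,12)),("scene",(172,378),(90,-55,12)),("scene",(405,385),(90,55,12)),("scene",(288,130),(-74,0,12)),("scene",(360,355),(74,34,12))]
    offc={"top":(6,(210,180)),"scene":(6,(350,195))}
    def rc(p):
        R=Rot.from_euler('z',p[2]); return np.concatenate([proj(cs[n],R.apply(np.array(q)/1000.)+np.array([p[0],p[1],.003]))[0]-un(u,*offc[n]) for n,u,q in C])
    g=onplane(cs["top"],(252,224),.015)
    s2=least_squares(rc,[*g[:2],-.1],loss='soft_l1'); print("cover",s2.x,np.round(s2.fun.reshape(-1,2),1).tolist())
    # top crop wing: ends
    for u in [(200,148),(295,165)]: print("wing",onplane(cs["top"],un(u,6,(210,180)),.069))
    for l,u in [("bottleA",(243,147)),("bottleB",(450,148))]: print(l,onplane(cs["top"],u,.15))
    for u in [(357,225),(355,253),(399,244)]: print("hex",onplane(cs["top"],u,.011))
E
python3 fit0.py
```

```text
head [ 0.60262014 -0.08826406  0.18319106  0.29241675] [[0.3, 0.2], [-5.8, -1.9], [1.5, 1.7], [-1.1, 0.5], [-0.2, -0.1], [-0.2, -1.0], [1.3, 0.3]]
cover [ 0.43629217  0.32249083 -0.08859431] [[0.2, 0.6], [-1.1, 0.7], [-0.7, -1.1], [0.4, -0.4], [0.0, -0.0], [-0.2, -0.0], [-0.0, 0.2], [-0.5, 0.4], [0.2, -2.4], [-0.1, 0.4], [-0.3, -0.1], [-0.2, 0.2]]
wing [0.49532831 0.3404421  0.069     ]
wing [0.48691565 0.28783155 0.069     ]
bottleA [0.66712241 0.33060308 0.15      ]
bottleB [ 0.67587618 -0.31857135  0.15      ]
hex [ 0.43766331 -0.04155428  0.011     ]
hex [ 0.34216922 -0.03569956  0.011     ]
hex [ 0.37554772 -0.18531268  0.011     ]
```

```bash
sed -i 's/("scene",(218,345),(74,34,26))/("scene",(184,331),(74,34,26))/; s/(103,148)/(100,146)/' fit0.py; python3 fit0.py | head -1; python3 - <<'E'
from h import *
import fit0
cs=fit0.cs
p=least_squares(fit0.rh,[.6,-.09,.188,.25],loss='soft_l1').x
R,t=fit0.headT(p)
out=[]
for n,f,(x0,y0,x1,y1) in [("scene","scene0",(200,170,340,290)),("top","top0",(295,90,415,220))]:
    im=cv2.imread(f'pics/{f}.png'); s=5 if n=="scene" else 4.5
    im=cv2.resize(im[y0:y1,x0:x1],None,fx=s,fy=s,interpolation=cv2.INTER_CUBIC)
    def P(q): u=proj(cs[n],R.apply(np.array(q)/1000.)+t)[0]; return tuple(int(round(v)) for v in (u+.5-np.array([x0,y0]))*s-.5)
    c=[P(q) for q in [(-90,-55,0),(90,-55,0),(90,55,0),(-90,55,0)]]
    for i in range(4): cv2.line(im,c[i],c[(i+1)%4],(0,0,255),1)
    cv2.line(im,P((-74,0,0)),P((-74,0,26)),(0,255,0),1);cv2.line(im,P((74,34,0)),P((74,34,26)),(0,255,0),1);cv2.circle(im,P((0,0,0)),3,(255,0,0),-1)
    cv2.imwrite(f'pics/ov_{n}.png',im)
E
```

```text
head [ 0.6022925  -0.08962162  0.18545542  0.2873477 ] [[0.4, -0.1], [0.1, 0.2], [0.9, 0.9], [-0.5, 0.5], [-0.6, -0.8], [0.5, -1.1], [1.7, 0.4]]
```

View pics/ov_scene.png

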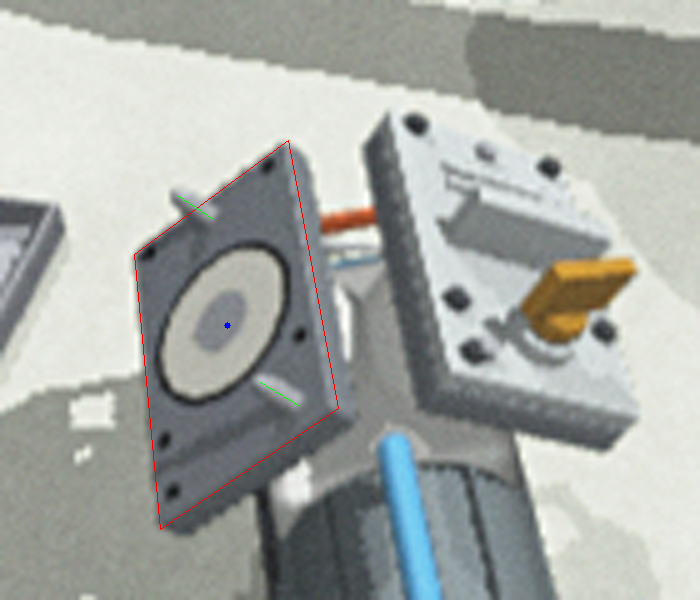

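View pics/ov_top.png

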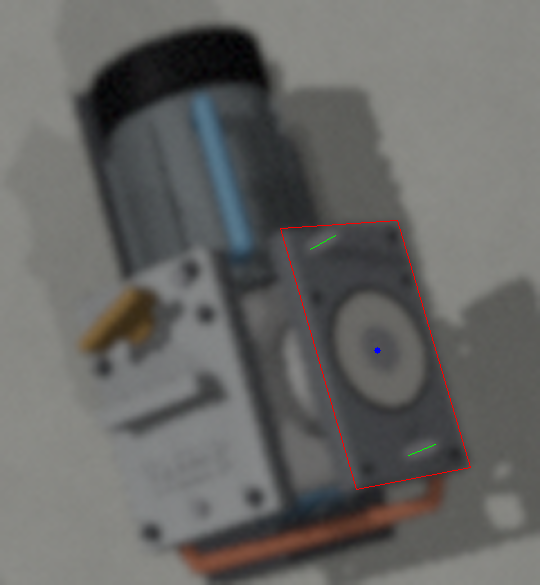

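Both overlays agree with the flange and pins to about 1 px. The pins are at (195,205) and (280,390) in the scene crop. Next I'll work out the approach to the cover.

```bash
cat >> h.py <<'E'
def toolpose():
    s=robot.sense(); return Rot.from_rotvec(s['ee_rot']),s['tool_pos'],s
def plan(Rt,pt,note=""):
    R,p,s=toolpose()
    w=(R.inv()*Rt).as_rotvec(degrees=True)
    print(note,"turn(tool,deg)",np.round(w,2),"rows>=",int(np.ceil(np.linalg.norm(w)/8)),"| then shift in NEW tool axes",np.round(Rt.inv().apply(pt-p),4),"| shift in OLD axes",np.round(R.inv().apply(pt-p),4),"world d",np.round(pt-p,4))
def mk(xa,ya): # tool x dir, tool y dir
    xa=np.array(xa,float);ya=np.array(ya,float);ya/=np.linalg.norm(ya);xa-=ya*(xa@ya);xa/=np.linalg.norm(xa)
    return Rot.from_matrix(np.column_stack([xa,ya,np.cross(xa,ya)]))
def st():
    R,p,s=toolpose(); print("t",round(s['time_s'],2),"p",np.round(p,4),"x",np.round(R.as_matrix()[:,0],3),"y",np.round(R.as_matrix()[:,1],3),"q",np.round(s['joint_positions'],2),"F",np.round(s['force'],1),"M",np.round(s['moment'],2),"open",round(s['opening'],4))
E
python3 - <<'E'
from h import *
st()
yaw=-.0886
c=np.array([.4363,.3225,.003]); ca=np.array([np.cos(yaw),np.sin(yaw),0])
for sg in (1,-1):
    plan(mk(sg*ca,[0,0,-1]),c+[0,0,.20],f"cover above {sg}")
yh=.287;Rh=Rot.from_euler('z',yh)*Rot.from_euler('x',35,degrees=True)
for sg in (1,-1): plan(mk(sg*Rh.apply([1,0,0]),-Rh.apply([0,0,1])),np.array([.602,-.09,.186]),f"head {sg}")
E
```

```text
t 1.45 p [0.2089 0.5891 0.2454] x [0.334 0.942 0.   ] y [ 0.  0. -1.] q [-1.25  0.33 -0.06  1.46  0.02  1.35 -0.09] F [-0.5 -0.9  1. ] M [-0.01  0.02 -0.04] open 0.0855
cover above 1 turn(tool,deg) [-0.000e+00  7.555e+01  1.000e-02] rows>= 10 | then shift in NEW tool axes [ 0.2501  0.0424 -0.2454] | shift in OLD axes [-0.1753  0.0423 -0.3034] world d [ 0.2274 -0.2666 -0.0424]
cover above -1 turn(tool,deg) [ 1.0000e-02 -1.0445e+02  0.0000e+00] rows>= 14 | then shift in NEW tool axes [-0.2501  0.0424  0.2454] | shift in OLD axes [-0.1753  0.0423 -0.3034] world d [ 0.2274 -0.2666 -0.0424]
head 1 turn(tool,deg) [ 32.33  52.29 -16.48] rows>= 8 | then shift in NEW tool axes [ 0.1848 -0.3888 -0.6587] | shift in OLD axes [-0.5087  0.0593 -0.5974] world d [ 0.3931 -0.6791 -0.0594]
head -1 turn(tool,deg) [ -19.49 -121.29  -38.24] rows>= 17 | then shift in NEW tool axes [-0.1848 -0.3888  0.6587] | shift in OLD axes [-0.5087  0.0593 -0.5974] world d [ 0.3931 -0.6791 -0.0594]
```

send_rows(series="-0.0175 0 -0.0303 0 0 0 0;-0.0175 0 -0.0303 0 0 0 0;-0.0175 0 -0.0303 0 0 0 0;-0.0175 0 -0.0303 0 0 0 0;-0.0175 0 -0.0303 0 0 0 0;-0.0175 0 -0.0303 0 0 0 0;-0.0175 0 -0.0303 0 0 0 0;-0.0175 0 -0.0303 0 0 0 0;-0.0175 0 -0.0303 0 0 0 0;-0.0175 0 -0.0303 0 0 0 0;0 0 0 0 7.55 0 0.3;0 0 0 0 7.55 0 0.5;0 0 0 0 7.55 0 0.5;0 0 0 0 7.55 0 0.5;0 0 0 0 7.55 0 0.5;0 0 0 0 7.55 0 0.5;0 0 0 0 7.55 0 0.5;0 0 0 0 7.55 0 0.5;0 0 0 0 7.55 0 0.5;0 0 0 0 7.55 0 0.5", grip_force=80)

```text
time_s: 3.45
tool_pos: [0.436, 0.3229, 0.2454]
ee_rot: [-1.569, 0.073, -0.073]
force: [0.0, -0.4, 0.0]
opening: 0.0423
```

```bash
python3 - <<'E'
from h import *
st()
c=cal("wrist")
im=robot.capture("wrist"); cv2.imwrite("pics/wrist1.png",im[:,:,::-1]); np.savez("w1.npz",K=c[0],R=c[1],t=c[2])
R=Rot.from_euler('z',-.0886)
for q in [(90,55,12),(90,-55,12),(-90,-55,12),(-90,55,12),(-74,0,12),(74,34,12),(0,40,46),(0,-40,46)]:
    print(q,np.round(proj(c,R.apply(np.array(q)/1000.)+[.4363,.3225,.003])[0],1))
plan(mk(R.apply([1,0,0]),[0,0,-1]),np.array([.4363,.3225,.1]))
E
```

```text
t 3.45 p [0.436  0.3229 0.2454] x [ 0.996 -0.093  0.   ] y [ 0.  0. -1.] q [-0.94  0.15  0.24  1.69 -0.04  1.31 -0.78] F [ 0.  -0.4  0. ] M [ 0.05 -0.   -0.05] open 0.0423
(90, 55, 12) [394.6 125.1]
(90, -55, 12) [389.  216.8]
(-90, -55, 12) [242.9 217.4]
(-90, 55, 12) [236.6 125.8]
(-74, 0, 12) [253.4 173.4]
(74, 34, 12) [379.6 143.8]
(0, 40, 46) [315.8 141.3]
(0, -40, 46) [316.  214.1]
 turn(tool,deg) [-0.01 -0.72  0.  ] rows>= 1 | then shift in NEW tool axes [ 0.0004  0.1454 -0.0004] | shift in OLD axes [ 0.0004  0.1454 -0.0004] world d [ 0.0003 -0.0004 -0.1454]
```

View pics/wrist1.png

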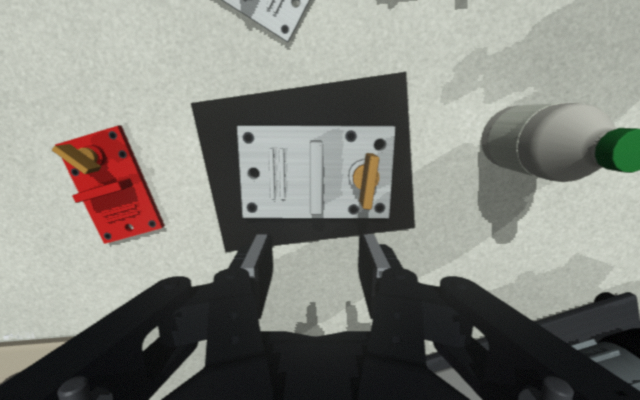

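The wrist view matches the prediction within 1 px: hole0 at (253,173), hole1 at (380,144), the rib along column 316. I'll descend now.

send_rows(series="0 0.04 0 0 0 0 0.5;0 0.04 0 0 0 0 0.5;0 0.04 0 0 0 0 0.5;0 0.03 0 0 0 0 0.5;0 0.02 0 0 0 0 0.5;0 0.015 0 0 0 0 0.5;0 0.01 0 0 0 0 0.5;0 0.007 0 0 0 0 0.5;0 0.007 0 0 0 0 0.5;0 0 0 0 0 0 0.5")

```text
time_s: 4.5
tool_pos: [0.4358, 0.3228, 0.0359]
ee_rot: [-1.57, 0.069, -0.068]
force: [0.2, -0.9, 1.0]
opening: 0.0428
```

```bash
python3 - <<'E'
from h import *
st()
im=robot.capture("wrist"); cv2.imwrite("pics/wrist2.png",im[:,:,::-1])
E
```

```text
t 4.5 p [0.4358 0.3228 0.0359] x [ 0.996 -0.087 -0.   ] y [-0. -0. -1.] q [-0.91  0.37  0.22  1.9  -0.1   0.88 -0.73] F [ 0.2 -0.9  1. ] M [-0.01  0.04 -0.02] open 0.0428
```

View pics/wrist2.png

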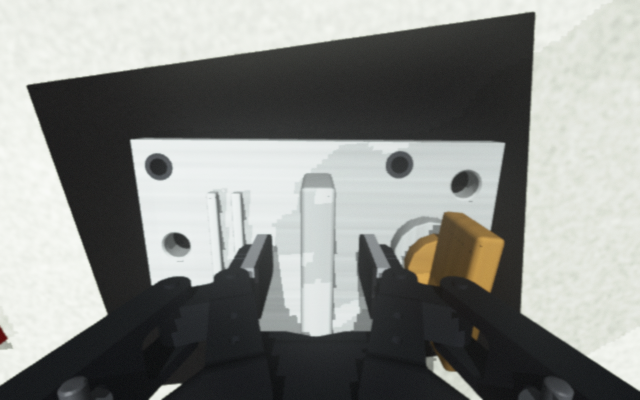

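The rib at (318,250) stands midway between the fingers, which are clear of the wing. I'll close and lift.

send_rows(series="0 0 0 0 0 0 0.8;0 0 0 0 0 0 1;0 0 0 0 0 0 1;0 0 0 0 0 0 1;0 0 0 0 0 0 1;0 0 0 0 0 0 1;0 -0.005 0 0 0 0 1;0 -0.01 0 0 0 0 1;0 -0.015 0 0 0 0 1;0 -0.02 0 0 0 0 1;0 0 0 0 0 0 1", grip_force=90)

```text
time_s: 5.65
tool_pos: [0.4371, 0.3238, 0.0889]
ee_rot: [-1.567, 0.067, -0.071]
force: [1.5, 0.4, -5.8]
opening: 0.0125
```

```bash
python3 - <<'E'
from h import *
st()
c=cal("wrist");im=robot.capture("wrist"); cv2.imwrite("pics/wrist3.png",im[:,:,::-1]); np.savez("w3.npz",K=c[0],R=c[1],t=c[2]); st()
E
```

```text
t 5.65 p [0.4371 0.3238 0.0889] x [ 0.996 -0.088  0.003] y [ 0.003  0.003 -1.   ] q [-0.92  0.3   0.23  1.87 -0.08  0.98 -0.74] F [ 1.5  0.4 -5.8] M [ 0.1  -0.04 -0.05] open 0.0125
t 5.7 p [0.4365 0.3234 0.0873] x [ 0.996 -0.088  0.001] y [ 0.002  0.002 -1.   ] q [-0.92  0.3   0.23  1.87 -0.08  0.98 -0.74] F [-0.3  0.3 -7.1] M [-0.01  0.11  0.03] open 0.0127
```

View pics/wrist3.png

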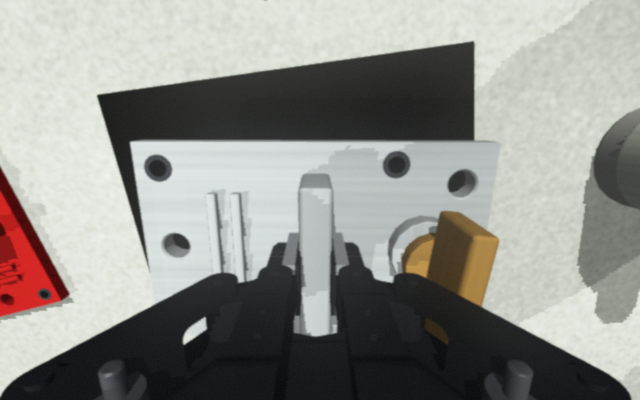

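```bash
python3 - <<'E'
from h import *
d=np.load("w3.npz"); K,Rc,tc=d['K'],d['R'],d['t']
# tool pose at the time
R,p,_=toolpose()
Q=np.array([(-90,55,12),(90,55,12),(-74,0,12),(74,34,12),(0,40,46)],float)/1000
U=np.array([(131,141),(499,143),(177,243.5),(462,182.5),(316.5,174.5)],float)
def f(v):
    W=Rot.from_rotvec(v[3:]).apply(Q)+v[:3]; return (proj((K,Rc,tc),W)-U).ravel()
v0=np.r_[.4365,.3234,.055,0,0,-.088]
s=least_squares(f,v0,loss='soft_l1'); print(np.round(s.x,4),np.round(s.fun.reshape(-1,2),1).tolist())
Rcov=Rot.from_rotvec(s.x[3:]); print("cover origin in tool (mm)",np.round(R.inv().apply(s.x[:3]-p)*1000,1),"expected if same as grasp: x0.5,y+32.9,z~0")
print("cover axes in tool\n",np.round((R.inv()*Rcov).as_matrix(),3)); print("f at v0",np.round(f(v0).reshape(-1,2),1).tolist())
E
```

```text
[ 0.437   0.3225  0.0561 -0.0971 -0.0063 -0.0946] [[5.4, -2.9], [-0.6, -2.2], [-1.3, 1.0], [0.4, 0.2], [-0.1, 1.5]]
cover origin in tool (mm) [ 0.5 31.2 -0.8] expected if same as grasp: x0.5,y+32.9,z~0
cover axes in tool
 [[ 1.     0.007 -0.009]
 [-0.009  0.098 -0.995]
 [-0.007  0.995  0.098]]
f at v0 [[-2.2, -0.7], [1.8, -2.6], [-1.7, 2.2], [0.5, 0.2], [-1.0, 11.6]]
```

```bash
python3 - <<'E'
from h import *
d=np.load("w3.npz"); K,Rc,tc=d['K'],d['R'],d['t']
R,p,_=toolpose()
Q=np.array([(-90,55,12),(90,55,12),(-74,0,12),(74,34,12),(0,40,46)],float)/1000
U=np.array([(131,141),(499,143),(177,243.5),(462,182.5),(316.5,187.5)],float)
def f(v):
    W=Rot.from_rotvec(v[3:]).apply(Q)+v[:3]; return (proj((K,Rc,tc),W)-U).ravel()
v0=np.r_[.4365,.3234,.055,0,0,-.088]
s=least_squares(f,v0,loss='soft_l1'); print(np.round(s.x,4),np.round(s.fun.reshape(-1,2),1).tolist())
Rcov=Rot.from_rotvec(s.x[3:]); print("cover origin in tool (mm)",np.round(R.inv().apply(s.x[:3]-p)*1000,1))
print("cover axes in tool\n",np.round((R.inv()*Rcov).as_matrix(),3))
# wing
w=np.load("w1.npz"); c=(w['K'],w['R'],w['t'])
a,b=onplane(c,(374,154),.069),onplane(c,(365,209),.069); print("wing",a,b,np.arctan2(-(a-b)[0],(a-b)[1])+.0886)
# plan to hover at head
yh=.287;Rh=Rot.from_euler('z',yh)*Rot.from_euler('x',35,degrees=True); th=np.array([.602,-.09,.187])
E
```

```text
[ 0.4366  0.3231  0.0527  0.0154  0.0016 -0.0926] [[0.1, -0.8], [0.3, -1.1], [0.3, 0.8], [-0.9, 1.0], [-0.0, 0.1]]
cover origin in tool (mm) [ 0.1 34.6 -0.3]
cover axes in tool
 [[ 1.     0.005  0.004]
 [ 0.004 -0.013 -1.   ]
 [-0.005  1.    -0.013]]
wing [0.49627629 0.34627547 0.069     ] [0.4845047  0.29007535 0.069     ] -0.1178734588247911
```

```bash
python3 - <<'E'
import cv2,numpy as np
a=cv2.imread('pics/top0.png')[132:200,350:402]
a=cv2.resize(a,None,fx=8,fy=8,interpolation=cv2.INTER_CUBIC); a=cv2.convertScaleAbs(a,alpha=1.8)
cv2.imwrite('pics/t_head8.png',a)
b=cv2.imread('pics/scene0.png')[192:282,222:278]
b=cv2.resize(b,None,fx=6.5,fy=6.5,interpolation=cv2.INTER_CUBIC);b=cv2.convertScaleAbs(b,alpha=1.4); cv2.imwrite('pics/s_head8.png',b)
E
```

```text
(no output)
```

View pics/t_head8.png

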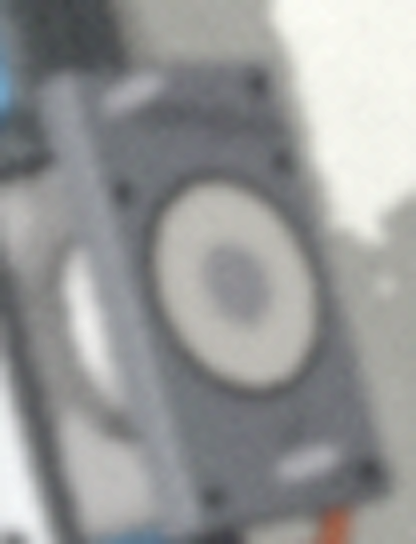

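View pics/s_head8.png

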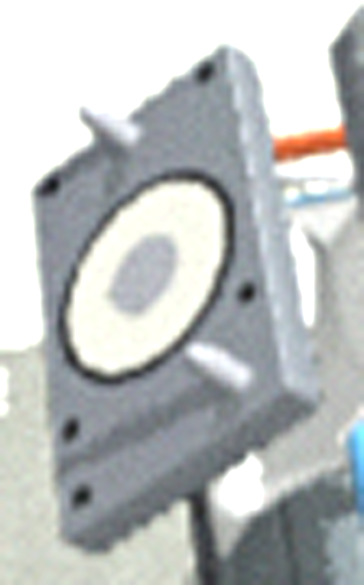

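```bash
cat > fit1.py <<'E'
from h import *
from fit0 import cs,headT,un
P=[("top",(237,285),(0,0,0),2),("top",(158,84),(74,34,26),1),("top",(338,452),(-74,0,26),1),("top",(106,103),(74,34,0),1),("top",(279,471),(-74,0,0),1),
("top",(275,68),(90,-55,0),1),("top",(388,492),(-90,-55,0),1),("top",(80,82),(90,55,0),.7),("top",(200,525),(-90,55,0),.7),
("scene",(149.5,277),(0,0,0),2),("scene",(84,114),(-74,0,26),1),("scene",(189,349),(74,34,26),1),("scene",(132,133),(-74,0,0),.7),("scene",(243,380),(74,34,0),.7),
("scene",(222,48),(-90,55,0),1),("scene",(38,188),(-90,-55,0),1),("scene",(64,540),(90,-55,0),1),("scene",(285,403),(90,55,0),.6)]
off={"top":(8,(350,132)),"scene":(6.5,(222,192))}
def r(p,w=True):
    R,t=headT(p); return np.concatenate([(proj(cs[n],R.apply(np.array(q)/1000.)+t)[0]-un(u,*off[n]))*(k if w else 1) for n,u,q,k in P])
s=least_squares(r,[.602,-.09,.186,.287],loss='soft_l1',f_scale=.7)
if __name__=="__main__":
    print(np.round(s.x,4)); print(np.round(r(s.x,False).reshape(-1,2),1).tolist())
    for cam in ("top","scene"):
        s2=least_squares(lambda p:np.r_[r(p)*np.repeat([1. if a[0]==cam else 0. for a in P],2),(p[2]-.187)*1000],s.x,loss='soft_l1'); print(cam,np.round(s2.x,4))
E
python3 fit1.py
```

```text
[ 0.6024 -0.0908  0.1862  0.2824]
[[-0.4, 0.1], [0.3, -0.4], [-0.2, 0.2], [1.2, 0.4], [1.1, 0.2], [-0.6, -1.6], [1.4, 0.3], [-2.2, -1.6], [-0.6, 1.1], [-0.0, 0.2], [0.1, -0.7], [0.1, 0.6], [-0.1, 1.2], [-0.4, 0.4], [1.2, -1.6], [-1.4, -0.4], [-0.5, 0.5], [1.0, -2.4]]
top [ 0.6024 -0.0908  0.1869  0.2768]
scene [ 0.6028 -0.0906  0.1869  0.2838]
```

```bash
cat >> h.py <<'E'
HP=np.array([.6025,-.0907,.1868]); HY=.282
def headR(): return Rot.from_euler('z',HY)*Rot.from_euler('x',35,degrees=True)
def tgt(q,turn=0.): # TCP target in head frame mm, tool frame aligned with head x (turned about head z)
    Rh=headR(); xa=Rh.apply([np.cos(turn),np.sin(turn),0]); return mk(xa,-Rh.apply([0,0,1])),HP+Rh.apply(np.array(q)/1000.)
E
python3 - <<'E'
from h import *
st(); Rt,pt=tgt((0,0,120)); print(pt); plan(Rt,pt,"hover"); plan(toolpose()[0],pt+[0,0,.07])
E
```

```text
t 5.7 p [0.4365 0.3234 0.0873] x [ 0.996 -0.088  0.001] y [ 0.002  0.002 -1.   ] q [-0.92  0.3   0.23  1.87 -0.08  0.98 -0.74] F [-0.3  0.3 -7.1] M [-0.01  0.11  0.03] open 0.0127
[ 0.62165359 -0.15681048  0.28509825]
hover turn(tool,deg) [ 34.5  -20.48   6.57] rows>= 6 | then shift in NEW tool axes [ 0.0443 -0.4561 -0.3066] | shift in OLD axes [ 0.2268 -0.1983 -0.4617] world d [ 0.1852 -0.4802  0.1978]
 turn(tool,deg) [0. 0. 0.] rows>= 0 | then shift in NEW tool axes [ 0.2269 -0.2683 -0.4616] | shift in OLD axes [ 0.2269 -0.2683 -0.4616] world d [ 0.1852 -0.4802  0.2678]
```

send_rows(series="0 -0.02 0 0 0 0 1;0 -0.03 0 0 0 0 1;0 -0.03 0 0 0 0 1;0 -0.03 0 0 0 0 1;0 -0.03 0 0 0 0 1;0 -0.03 0 0 0 0 1;0 -0.03 0 0 0 0 1;0 -0.03 0 0 0 0 1;0 -0.03 0 0 0 0 1;0 -0.03 0 0 0 0 1;0 -0.01 0 0 0 0 1;0.008 0 -0.016 0 0 0 1;0.015 0 -0.03 0 0 0 1;0.016 0 -0.033 0 0 0 1;0.016 0 -0.033 0 0 0 1;0.016 0 -0.033 0 0 0 1;0.016 0 -0.033 0 0 0 1;0.016 0 -0.033 0 0 0 1;0.016 0 -0.033 0 0 0 1;0.016 0 -0.033 0 0 0 1")

```text
time_s: 7.7
tool_pos: [0.5462, 0.0337, 0.3843]
ee_rot: [-1.57, 0.071, -0.067]
force: [0.8, 0.1, -6.9]
opening: 0.0123
```

send_rows(series="0.016 0 -0.033 0 0 0 1;0.016 0 -0.033 0 0 0 1;0.016 0 -0.033 0 0 0 1;0.016 0 -0.033 0 0 0 1;0.016 0 -0.033 0 0 0 1;0.01 0 -0.02 0 0 0 1;0 0 0 2.2 -1.3 0.4 1;0 0 0 4.3 -2.56 0.82 1;0 0 0 4.3 -2.56 0.82 1;0 0 0 4.3 -2.56 0.82 1;0 0 0 4.3 -2.56 0.82 1;0 0 0 4.3 -2.56 0.82 1;0 0 0 4.3 -2.56 0.82 1;0 0 0 4.3 -2.56 0.82 1;0 0 0 2.2 -1.3 0.4 1;0 0 0 0 0 0 1")

```text
time_s: 9.3
tool_pos: [0.6198, -0.1586, 0.3825]
ee_rot: [-0.953, -0.129, 0.26]
force: [0.0, -1.2, -7.3]
opening: 0.0123
```

```bash
python3 - <<'E'
from h import *
st(); Rt,pt=tgt((0,0,120)); plan(Rt,pt,"hover")
E
```

```text
t 9.3 p [ 0.6198 -0.1586  0.3825] x [ 0.961  0.276 -0.006] y [-0.163  0.551 -0.818] q [ 0.22  0.65  0.38  0.9  -0.69  2.05  0.66] F [ 0.  -1.2 -7.3] M [-1.51 -0.39  0.04] open 0.0123
hover turn(tool,deg) [-0.09 -0.29 -0.18] rows>= 1 | then shift in NEW tool axes [ 0.0023  0.0805 -0.0548] | shift in OLD axes [ 0.0028  0.0804 -0.055 ] world d [ 0.0019  0.0018 -0.0974]
```

send_rows(series="0.0003 0.01 -0.0069 0 0 0 1;0.0003 0.01 -0.0069 0 0 0 1;0.0003 0.01 -0.0069 0 0 0 1;0.0004 0.01 -0.0069 0 0 0 1;0.0004 0.01 -0.0069 0 0 0 1;0.0004 0.01 -0.0069 0 0 0 1;0.0004 0.01 -0.0069 0 0 0 1;0.0003 0.01 -0.0069 0 0 0 1;0 0 0 0 0 0 1;0 0 0 0 0 0 1")

```text
time_s: 10.3
tool_pos: [0.622, -0.1558, 0.2891]
ee_rot: [-0.955, -0.134, 0.261]
force: [0.6, -0.3, -5.9]
opening: 0.0124
```

```bash
python3 - <<'E'
from h import *
st(); Rt,pt=tgt((0,0,120)); plan(Rt,pt,"hover")
for n in ("scene","top"):
    im=robot.capture(n); cv2.imwrite(f"pics/{n}4.png",im[:,:,::-1])
R,p,_=toolpose()
c=cal("scene")
# expected cover corners
im=cv2.imread("pics/scene4.png"); x0,y0,x1,y1=190,140,350,290; s=4.5
im=cv2.resize(im[y0:y1,x0:x1],None,fx=s,fy=s,interpolation=cv2.INTER_CUBIC)
def px(W): u=proj(c,W)[0]; return tuple(int(round(v)) for v in (u+.5-np.array([x0,y0]))*s-.5)
def cov(q): return px(p+R.apply(np.array([q[0],33.7-q[2],q[1]])/1000))
Rh=headR()
def hd(q): return px(HP+Rh.apply(np.array(q)/1000.))
k=[(-90,-55),(90,-55),(90,55),(-90,55)]
for z in (0,12):
  for i in range(4): cv2.line(im,cov((*k[i],z)),cov((*k[(i+1)%4],z)),(0,0,255),1)
for a in [(-74,0),(74,34)]:
    cv2.line(im,hd((*a,0)),hd((*a,26)),(0,255,0),1); cv2.circle(im,cov((*a,0)),4,(255,0,0),1); cv2.line(im,hd((*a,26)),cov((*a,0)),(255,255,0),1)
cv2.imwrite("pics/ov4.png",im)
im=cv2.imread("pics/top4.png"); cv2.imwrite("pics/top4c.png",cv2.resize(im[90:230,290:430],None,fx=4,fy=4))
E
```

```text
t 10.3 p [ 0.622  -0.1558  0.2891] x [ 0.96   0.279 -0.002] y [-0.161  0.55  -0.82 ] q [ 0.19  0.66  0.37  1.07 -0.66  1.89  0.76] F [ 0.6 -0.3 -5.9] M [-1.42 -0.35 -0.01] open 0.0124
hover turn(tool,deg) [ 0.06 -0.03 -0.09] rows>= 1 | then shift in NEW tool axes [-0.0006  0.0027 -0.003 ] | shift in OLD axes [-0.0006  0.0027 -0.003 ] world d [-0.0004 -0.001  -0.004 ]
```

View pics/ov4.png

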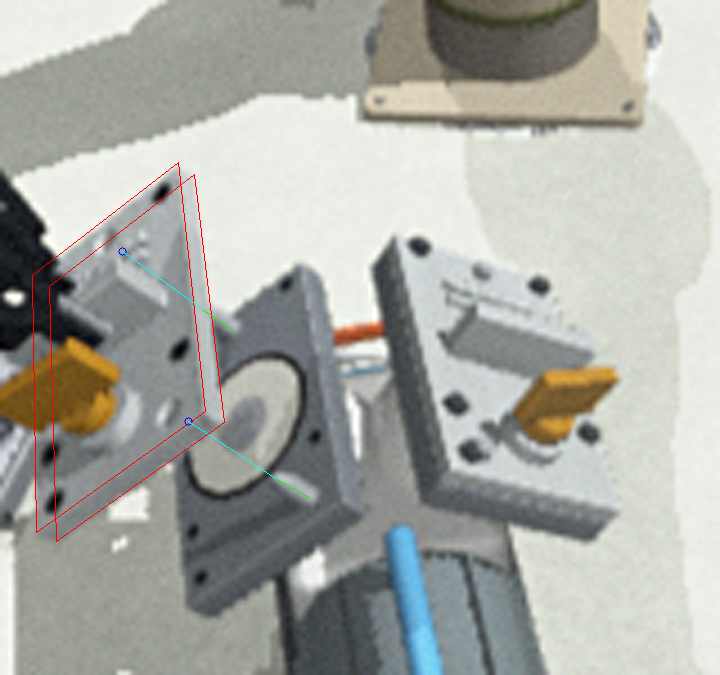

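View pics/top4.png

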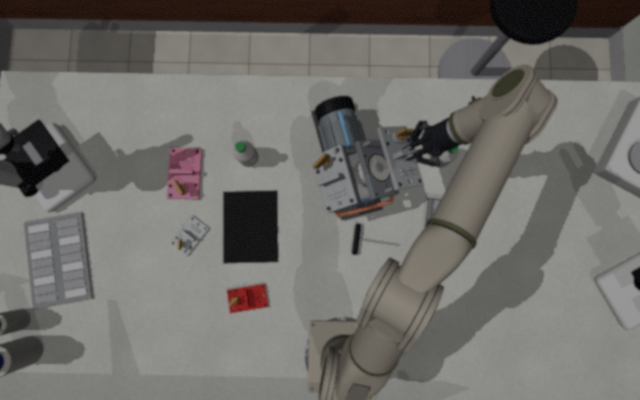

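The overlay of the cover in the hand agrees with the picture to about 1 px, and both holes line up with the pins (cyan lines). I'll descend to just above the pin tips.

send_rows(series="-0.0003 0.005 -0.001 0 0 0 1;-0.0003 0.01 -0.001 0 0 0 1;0 0.01 -0.001 0 0 0 1;0 0.01 0 0 0 0 1;0 0.01 0 0 0 0 1;0 0.006 0 0 0 0 1;0 0.004 0 0 0 0 1;0 0 0 0 0 0 1;0 0 0 0 0 0 1")

```text
time_s: 11.3
tool_pos: [0.6134, -0.1283, 0.2425]
ee_rot: [-0.955, -0.135, 0.261]
force: [-0.4, -0.1, -6.2]
opening: 0.0127
```

```bash
cat > look.py <<'E'
from h import *
import sys
tag=sys.argv[1]; zz=float(sys.argv[2])
st(); Rt,pt=tgt((0,0,zz)); plan(Rt,pt,"target")
R,p,_=toolpose(); print("tcp in head mm",np.round(headR().inv().apply(p-HP)*1000,1))
c=cal("scene")
im=robot.capture("scene")[:,:,::-1].copy(); x0,y0,x1,y1=200,165,310,285; s=5
im=cv2.resize(im[y0:y1,x0:x1],None,fx=s,fy=s,interpolation=cv2.INTER_CUBIC); cv2.imwrite(f"pics/raw{tag}.png",im)
def px(W): u=proj(c,W)[0]; return tuple(int(round(v)) for v in (u+.5-np.array([x0,y0]))*s-.5)
def cov(q): return px(p+R.apply(np.array([q[0],33.7-q[2],q[1]])/1000))
Rh=headR()
def hd(q): return px(HP+Rh.apply(np.array(q)/1000.))
k=[(-90,-55),(90,-55),(90,55),(-90,55)]
for z in (0,12):
  for i in range(4): cv2.line(im,cov((*k[i],z)),cov((*k[(i+1)%4],z)),(0,0,255),1)
for i in range(4): cv2.line(im,hd((*k[i],0)),hd((*k[(i+1)%4],0)),(0,255,255),1)
for a in [(-74,0),(74,34)]:
    cv2.line(im,hd((*a,0)),hd((*a,26)),(0,255,0),1); cv2.circle(im,cov((*a,12)),4,(255,0,0),1)
cv2.imwrite(f"pics/ov{tag}.png",im)
E
python3 look.py 5 63.7
```

```text
t 11.3 p [ 0.6134 -0.1283  0.2425] x [ 0.96   0.279 -0.001] y [-0.16   0.549 -0.82 ] q [ 0.15  0.63  0.36  1.21 -0.64  1.77  0.79] F [-0.4 -0.1 -6.2] M [-1.4  -0.39 -0.03] open 0.0127
target turn(tool,deg) [ 0.1  -0.02 -0.06] rows>= 1 | then shift in NEW tool axes [0.     0.0044 0.0001] | shift in OLD axes [0.     0.0044 0.0001] world d [-0.0007  0.0025 -0.0036]
tcp in head mm [-0.  -0.1 68.1]
```

View pics/ov5.png

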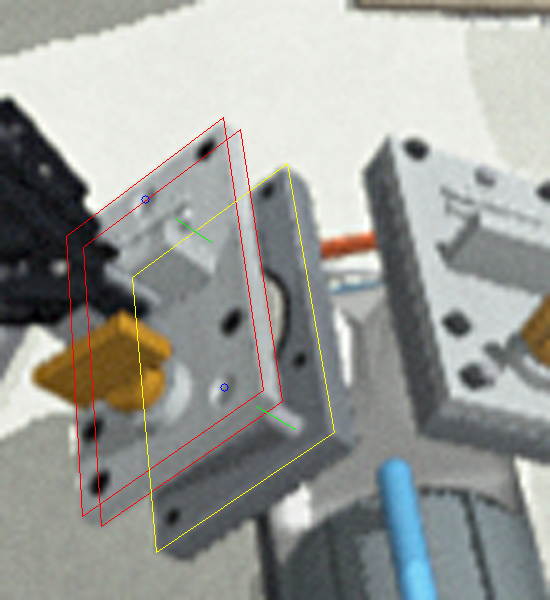

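View pics/raw5.png

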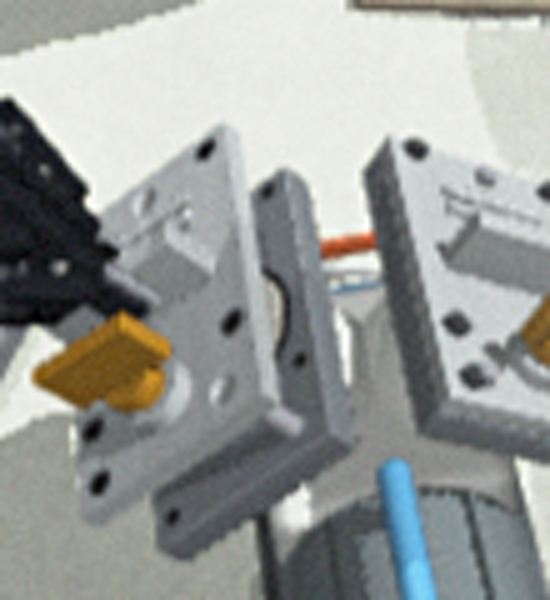

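Both holes are within 1 px of the model, at (145,198) and (224,387), and aligned with the pins. I'll lower slowly.

send_rows(series="0 0.004 0 0.1 0 0 1;0 0.004 0 0 0 0 1;0 0.004 0 0 0 0 1;0 0.004 0 0 0 0 1;0 0.003 0 0 0 0 1;0 0 0 0 0 0 1")

```text
time_s: 11.95
tool_pos: [0.6102, -0.1169, 0.2264]
ee_rot: [-0.952, -0.134, 0.262]
force: [0.9, 1.5, -6.8]
opening: 0.0125
```

```bash
python3 look.py 6 33.7
```

```text
t 11.95 p [ 0.6102 -0.1169  0.2264] x [ 0.96   0.28  -0.002] y [-0.162  0.551 -0.818] q [ 0.13  0.62  0.36  1.26 -0.64  1.74  0.79] F [ 0.9  1.5 -6.8] M [-0.98 -0.37  0.08] open 0.0125
target turn(tool,deg) [-0.07  0.01 -0.11] rows>= 1 | then shift in NEW tool axes [-0.0001  0.0144 -0.0004] | shift in OLD axes [-0.      0.0144 -0.0004] world d [-0.0023  0.0076 -0.012 ]
tcp in head mm [ 0.1  0.4 48.1]
```

View pics/raw6.png

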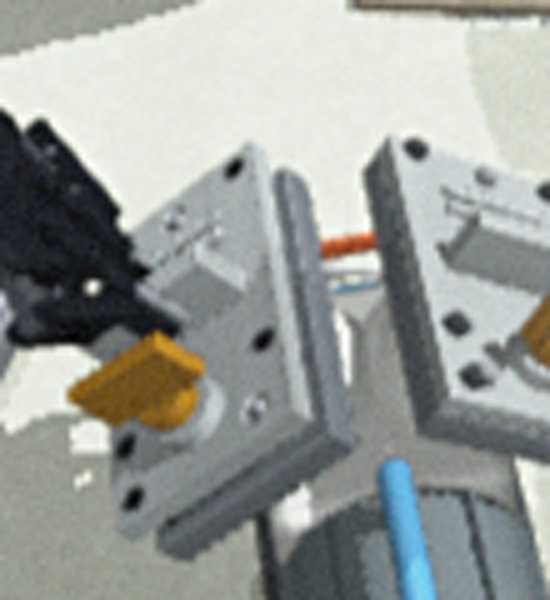

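Both pins stand in their holes, at (175,222) and (257,407), and no force has built up. I'll continue.

send_rows(series="0 0.003 0 0 0 0 1;0 0.003 0 0 0 0 1;0 0.003 0 0 0 0 1;0 0.002 0 0 0 0 1;0 0.001 0 0 0 0 1;0 0 0 0 0 0 1")

```text
time_s: 12.6
tool_pos: [0.6083, -0.1107, 0.2169]
ee_rot: [-0.953, -0.134, 0.261]
force: [-0.9, 3.3, -3.9]
opening: 0.0124
```

```bash
python3 look.py 7 33.7
```

```text
t 12.6 p [ 0.6083 -0.1107  0.2169] x [ 0.96   0.279 -0.001] y [-0.161  0.551 -0.819] q [ 0.12  0.62  0.36  1.28 -0.64  1.71  0.8 ] F [-0.9  3.3 -3.9] M [-0.43 -0.43  0.03] open 0.0124
target turn(tool,deg) [-0.05 -0.01 -0.09] rows>= 1 | then shift in NEW tool axes [-0.      0.0029 -0.0002] | shift in OLD axes [-0.      0.0029 -0.0002] world d [-0.0005  0.0015 -0.0025]
tcp in head mm [ 0.   0.2 36.6]
```

View pics/raw7.png

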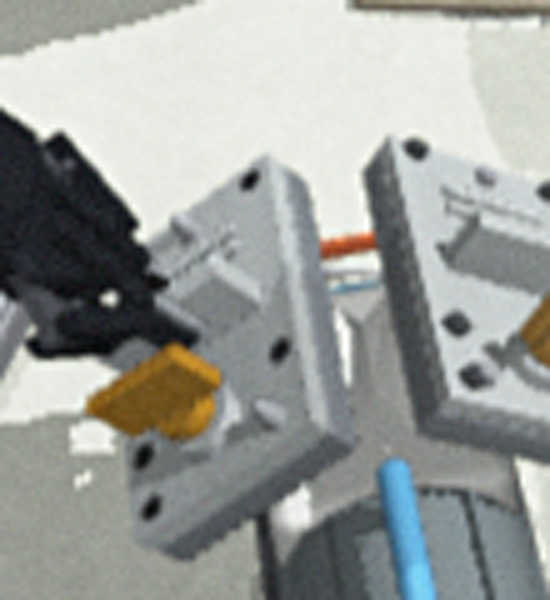

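send_rows(series="0 0.001 0.0005 0 0 0 1;0 0.001 0.0005 0 0 0 1;0 0.001 0 0 0 0 1;0 0.001 0 0 0 0 1;0 0 0 0 0 0 1")

```text
time_s: 13.15
tool_pos: [0.6082, -0.1103, 0.2165]
ee_rot: [-0.957, -0.137, 0.257]
force: [2.5, -7.8, 11.1]
opening: 0.0123
```

```bash
python3 look.py 8 33.7
```

```text
t 13.15 p [ 0.6082 -0.1103  0.2165] x [0.961 0.276 0.002] y [-0.156  0.549 -0.821] q [ 0.12  0.61  0.36  1.29 -0.64  1.71  0.8 ] F [ 2.5 -7.8 11.1] M [-0.47 -0.06  0.29] open 0.0123
target turn(tool,deg) [ 0.2  -0.03  0.15] rows>= 1 | then shift in NEW tool axes [ 0.      0.0023 -0.0003] | shift in OLD axes [ 0.      0.0023 -0.0003] world d [-0.0003  0.001  -0.002 ]
tcp in head mm [-0.   0.3 36. ]
```

View pics/raw8.png

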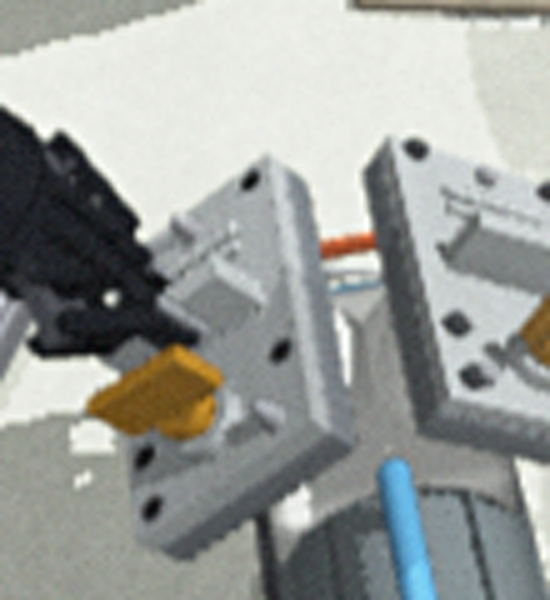

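A 20 N reaction along the head's normal, and no gap visible between cover and flange, show it is seated. I'll ease off the push, release, and back away.

send_rows(series="0 -0.0015 0 0 0 0 1;0 -0.001 0 0 0 0 0.9;0 0 0 0 0 0 0.5;0 0 0 0 0 0 0.5;0 0 0 0 0 0 0.5;0 0 0 0 0 0 0.5;0 -0.005 0 0 0 0 0.5;0 -0.01 0 0 0 0 0.5;0 -0.015 0 0 0 0 0.5;0 -0.02 0 0 0 0 0.5;0 -0.02 0 0 0 0 0.5;0 -0.02 0 0 0 0 0.5;0 0 0 0 0 0 0.5")

```text
time_s: 14.5
tool_pos: [0.6228, -0.1614, 0.2923]
ee_rot: [-0.956, -0.136, 0.258]
force: [0.9, 0.2, 1.1]
opening: 0.0428
```

```bash
python3 look.py 9 128; python3 - <<'E'
from h import *
c=cal("wrist");im=robot.capture("wrist"); cv2.imwrite("pics/wrist9.png",im[:,:,::-1]); np.savez("w9.npz",K=c[0],R=c[1],t=c[2])
HPn=HP+headR().apply([0,0,.0023])
for q in [(90,55,12),(90,-55,12),(-90,-55,12),(-90,55,12),(-74,0,26),(74,34,26),(0,40,46),(56,0,66),(56,28,66),(56,-28,66)]:
    print(q,np.round(proj(c,headR().apply(np.array(q)/1000.)+HPn)[0],1))
E
```

```text
t 14.5 p [ 0.6228 -0.1614  0.2923] x [0.961 0.277 0.001] y [-0.157  0.549 -0.821] q [ 0.2   0.66  0.38  1.06 -0.66  1.89  0.76] F [0.9 0.2 1.1] M [-0.55 -0.17 -0.01] open 0.0428
target turn(tool,deg) [ 0.17 -0.04  0.1 ] rows>= 1 | then shift in NEW tool axes [ 0.0002  0.0006 -0.0003] | shift in OLD axes [ 0.0002  0.0006 -0.0003] world d [ 0.0001  0.0001 -0.0006]
tcp in head mm [ -0.2   0.3 128.6]
(90, 55, 12) [433.  130.4]
(90, -55, 12) [420.1 261.1]
(-90, -55, 12) [210.8 261.2]
(-90, 55, 12) [198.  130.4]
(-74, 0, 26) [219.3 204.4]
(74, 34, 26) [415.6 160.3]
(0, 40, 46) [315.7 155.8]
(56, 0, 66) [402.8 222.1]
(56, 28, 66) [406.2 179.4]
(56, -28, 66) [399.6 261.7]
```

View pics/raw9.png

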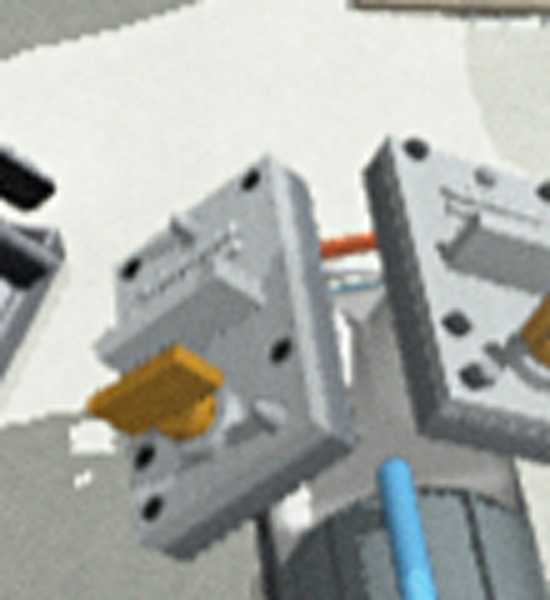

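View pics/wrist9.png

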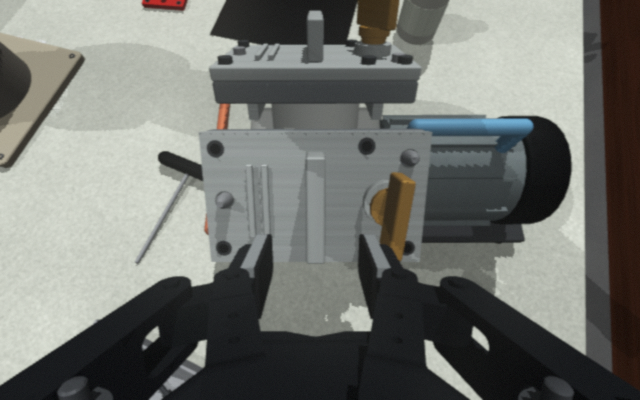

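The cover lies flush: its corners at (200,130) and (431,130) match the prediction, and both pins poke through. Next is the wing's angle.

```bash
python3 - <<'E'
import cv2
a=cv2.imread('pics/wrist9.png')[160:280,350:440]
cv2.imwrite('pics/w9z.png',cv2.resize(a,None,fx=5,fy=5,interpolation=cv2.INTER_CUBIC))
E
```

```text
(no output)
```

View pics/w9z.png

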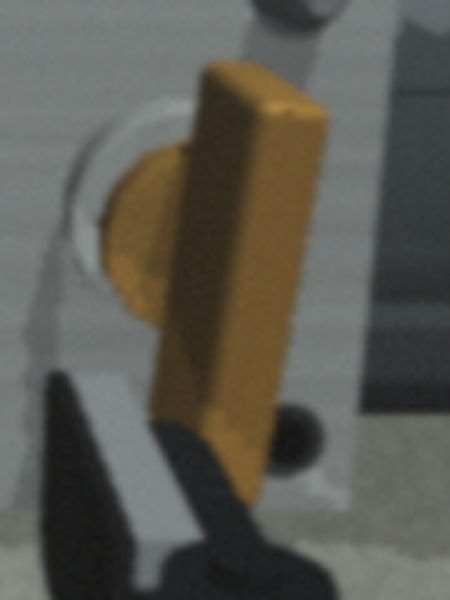

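send_rows(series="0.009 0 0 0 0.7 0 0.5;0.0095 0 0 0 1 0 0.5;0.0095 0 0 0 1 0 0.5;0.0095 0 0 0 1 0 0.5;0.0095 0 0 0 1 0 0.5;0.0095 0 0 0 1 0 0.5;0 0 0 0 0 0 0.5;0 0 0 0 0 0 0.5")

```text
time_s: 15.4
tool_pos: [0.677, -0.1444, 0.2878]
ee_rot: [-0.964, -0.043, 0.215]
force: [0.3, -0.4, 0.1]
opening: 0.0427
```

```bash
python3 - <<'E'
from h import *
st(); Rt,pt=tgt((56,0,56),-.1); plan(Rt,pt)
R,p,_=toolpose(); print(headR().inv().apply(p-HP)*1000)
c=cal("wrist");im=robot.capture("wrist"); cv2.imwrite("pics/wrist10.png",im[:,:,::-1])
E
```

```text
t 15.4 p [ 0.677  -0.1444  0.2878] x [ 0.978  0.2   -0.059] y [-0.162  0.551 -0.818] q [ 0.19  0.78  0.38  0.88 -0.72  1.93  0.59] F [ 0.3 -0.4  0.1] M [-0.54 -0.18 -0.01] open 0.0427
 turn(tool,deg) [-0.05  0.02 -0.16] rows>= 1 | then shift in NEW tool axes [-0.0008  0.0682  0.0013] | shift in OLD axes [-0.0006  0.0682  0.0012] world d [-0.0118  0.0384 -0.0551]
[ 56.63369203  -1.34045245 124.17658726]
```

View pics/wrist10.png

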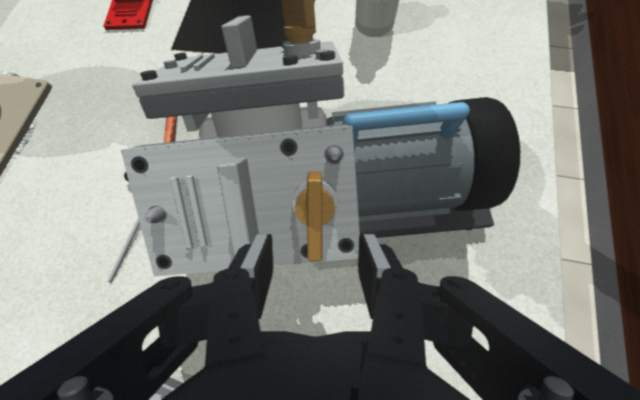

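The wing stands upright at column 315, exactly centred between the fingers. I'll descend.

send_rows(series="-0.0003 0.012 0.0006 0 0 0 0.5;-0.0003 0.014 0.0006 0 0 0 0.5;0 0.014 0 0 0 0 0.5;0 0.012 0 0 0 0 0.5;0 0.008 0 0 0 0 0.5;0 0.005 0 0 0 0 0.5;0 0.003 0 0 0 0 0.5;0 0 0 0 0 0 0.5;0 0 0 0 0 0 0.5")

```text
time_s: 16.35
tool_pos: [0.6654, -0.1071, 0.2339]
ee_rot: [-0.965, -0.043, 0.213]
force: [0.1, 0.3, 0.8]
opening: 0.0427
```

```bash
python3 - <<'E'
from h import *
st(); Rt,pt=tgt((56,0,56),-.1); plan(Rt,pt)
c=cal("wrist");im=robot.capture("wrist"); cv2.imwrite("pics/wrist11.png",im[:,:,::-1])
E
python3 look.py 11 56
```

```text
t 16.35 p [ 0.6654 -0.1071  0.2339] x [ 0.978  0.199 -0.058] y [-0.161  0.551 -0.819] q [ 0.12  0.73  0.37  1.07 -0.7   1.79  0.63] F [0.1 0.3 0.8] M [-0.57 -0.13 -0.01] open 0.0427
 turn(tool,deg) [ 0.    0.   -0.06] rows>= 1 | then shift in NEW tool axes [0.0001 0.0017 0.0002] | shift in OLD axes [0.0001 0.0017 0.0002] world d [-0.0002  0.0011 -0.0012]
t 16.4 p [ 0.6655 -0.1072  0.2339] x [ 0.978  0.199 -0.058] y [-0.16   0.551 -0.819] q [ 0.12  0.73  0.37  1.07 -0.7   1.79  0.63] F [ 0.5 -0.7 -0.2] M [-0.57 -0.16  0.  ] open 0.0429
target turn(tool,deg) [ 0.   -5.73 -0.05] rows>= 1 | then shift in NEW tool axes [-0.0559  0.0017  0.0003] | shift in OLD axes [-0.0556  0.0018 -0.0053] world d [-0.054  -0.0144 -0.0012]
tcp in head mm [55.9 -0.3 57.7]
```

View pics/wrist11.png

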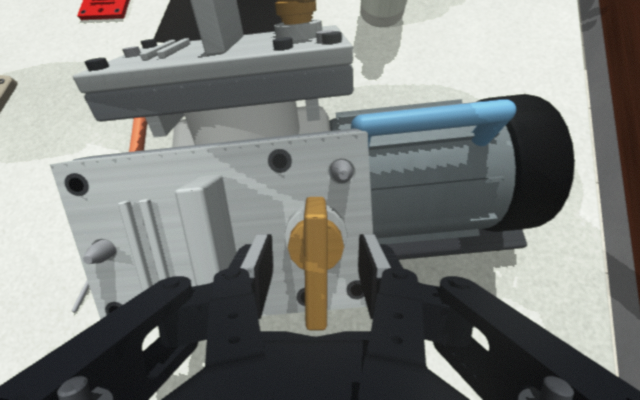

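View pics/raw11.png

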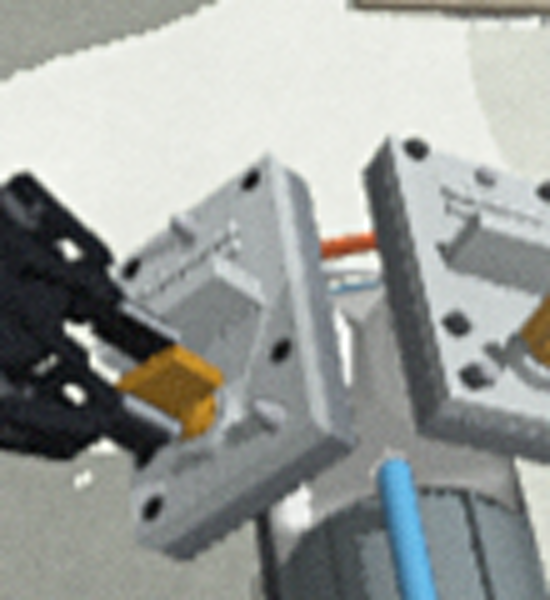

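send_rows(series="0 0.001 0 0 0 0 0.8;0 0 0 0 0 0 1;0 0 0 0 0 0 1;0 0 0 0 0 0 1;0 0 0 0 0 0 1;0 0 0 0 0 0 1;0 0 0 0 0 0 1", grip_force=60)

```text
time_s: 17.15
tool_pos: [0.6653, -0.1063, 0.2329]
ee_rot: [-0.964, -0.043, 0.213]
force: [0.4, -0.6, 0.7]
opening: 0.0094
```

```bash
cat > tq.py <<'E'
from h import *
st(); R,p,s=toolpose(); y=R.as_matrix()[:,1]; Rh=headR(); xh=Rh.inv().apply(R.as_matrix()[:,0])
print("angle vs head",round(np.arctan2(xh[1],xh[0]),4),"tilt",np.round(Rh.inv().apply(y),3),"tcp head",np.round(Rh.inv().apply(p-HP)*1000,1),"F head",np.round(Rh.inv().apply(s['force']),1),"M head",np.round(Rh.inv().apply(s['moment']),3),"j7 eff",np.round(s['joint_efforts'][4:],3))
E
python3 tq.py
```

```text
t 17.15 p [ 0.6653 -0.1063  0.2329] x [ 0.978  0.199 -0.058] y [-0.161  0.551 -0.819] q [ 0.12  0.73  0.37  1.08 -0.7   1.79  0.63] F [ 0.4 -0.6  0.7] M [-0.61 -0.4  -0.1 ] open 0.0094
angle vs head -0.0999 tilt [-0.001  0.    -1.   ] tcp head [56.  -0.2 56.3] F head [ 0.2 -0.2  1. ] M head [-0.697 -0.229  0.039] j7 eff [-2.08   2.443 -0.041]
```

send_rows(series="0 0 0 0 2 0 1;0 0 0 0 4 0 1;0 0 0 0 5 0 1;0 0 0 0 5 0 1;0 0 0 0 5 0 1;0 0 0 0 5 0 1;0 0 0 0 4 0 1;0 0 0 0 2 0 1;0 0 0 0 0 0 1")

```text
time_s: 18.05
tool_pos: [0.6657, -0.1062, 0.2328]
ee_rot: [-0.996, 0.469, -0.063]
force: [4.9, -1.0, 0.8]
opening: 0.0088
```

```bash
python3 tq.py; python3 tq.py|tail -1
```

```text
t 18.05 p [ 0.6657 -0.1062  0.2328] x [ 0.899 -0.262 -0.351] y [-0.16   0.55  -0.819] q [ 0.07  0.74  0.46  1.08 -0.75  1.81  0.1 ] F [ 4.9 -1.   0.8] M [-0.88 -1.14 -0.66] open 0.0088
angle vs head -0.6586 tilt [-0. -0. -1.] tcp head [56.4 -0.2 56.3] F head [ 4.4 -1.5  2. ] M head [-1.168 -1.074 -0.05 ] j7 eff [-1.606  3.753 -0.641]
angle vs head -0.6586 tilt [-0. -0. -1.] tcp head [56.4 -0.2 56.3] F head [ 4.4 -1.5  2. ] M head [-1.168 -1.074 -0.05 ] j7 eff [-1.606  3.753 -0.641]
```

send_rows(series="0 0 0 0 2 0 1;0 0 0 0 2 0 1;0 0 0 0 2 0 1;0 0 0 0 0 0 1")

```text
time_s: 18.45
tool_pos: [0.6657, -0.1063, 0.2328]
ee_rot: [-0.996, 0.564, -0.115]
force: [4.8, -0.9, 1.1]
opening: 0.009
```

```bash
python3 tq.py|tail -1
```

```text
angle vs head -0.7628 tilt [-0. -0. -1.] tcp head [56.4 -0.3 56.3] F head [ 4.4 -1.2  2.2] M head [-1.129 -1.052 -0.047] j7 eff [-1.654  3.69  -0.496]
```

send_rows(series="0 0 0 0 2 0 1;0 0 0 0 2 0 1;0 0 0 0 0 0 1")

```text
time_s: 18.75
tool_pos: [0.6657, -0.1063, 0.2328]
ee_rot: [-0.995, 0.628, -0.15]
force: [4.8, -1.4, -0.5]
opening: 0.0087
```

```bash
python3 tq.py|tail -1
```

```text
angle vs head -0.8326 tilt [-0. -0. -1.] tcp head [56.4 -0.3 56.4] F head [ 4.2 -2.5  1.2] M head [-1.145 -1.217 -0.056] j7 eff [-1.587  3.917 -0.492]
```

send_rows(series="0 0 0 0 2 0 1;0 0 0 0 2 0 1;0 0 0 0 0 0 1")

```text
time_s: 19.05
tool_pos: [0.6658, -0.1063, 0.2328]
ee_rot: [-0.993, 0.691, -0.186]
force: [5.6, -1.9, -0.3]
opening: 0.0089
```

```bash
python3 tq.py|tail -1
```

```text
angle vs head -0.9024 tilt [-0.    -0.001 -1.   ] tcp head [56.4 -0.3 56.3] F head [ 4.9 -2.9  1.7] M head [-1.168 -1.237 -0.054] j7 eff [-1.563  4.029 -0.492]
```

send_rows(series="0 0 0 0 2 0 1;0 0 0 0 2 0 1;0 0 0 0 0 0 1")

```text
time_s: 19.35
tool_pos: [0.6658, -0.1063, 0.2327]
ee_rot: [-0.99, 0.755, -0.222]
force: [5.9, -1.5, -0.4]
opening: 0.009
```

```bash
python3 tq.py|tail -1
```

```text
angle vs head -0.9723 tilt [ 0.    -0.001 -1.   ] tcp head [56.4 -0.4 56.4] F head [ 5.3 -2.7  1.4] M head [-1.311 -1.31  -0.011] j7 eff [-1.537  4.211 -0.493]
```

send_rows(series="0 0 0 0 2 0 1;0 0 0 0 2 0 1;0 0 0 0 0 0 1")

```text
time_s: 19.65
tool_pos: [0.6658, -0.1064, 0.2327]
ee_rot: [-0.986, 0.819, -0.257]
force: [6.5, -1.4, -0.3]
opening: 0.0092
```

```bash
python3 tq.py|tail -1
```

```text
angle vs head -1.0421 tilt [ 0.    -0.001 -1.   ] tcp head [56.5 -0.4 56.4] F head [ 5.9 -2.8  1.6] M head [-1.293 -1.398 -0.045] j7 eff [-1.535  4.315 -0.493]
```

send_rows(series="0 0 0 0 2 0 1;0 0 0 0 2 0 1;0 0 0 0 0 0 1")

```text
time_s: 19.95
tool_pos: [0.6659, -0.1064, 0.2327]
ee_rot: [-0.982, 0.882, -0.293]
force: [7.0, -1.3, -1.2]
opening: 0.0086
```

```bash
python3 tq.py|tail -1
```

```text
angle vs head -1.112 tilt [ 0.    -0.001 -1.   ] tcp head [56.5 -0.5 56.4] F head [ 6.4 -3.3  0.9] M head [-1.44  -1.429 -0.077] j7 eff [-1.526  4.434 -0.493]
```

```bash
python3 - <<'E'
from h import *
im=robot.capture("wrist"); cv2.imwrite("pics/wrist12.png",im[:,:,::-1])
E
```

```text
(no output)
```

View pics/wrist12.png

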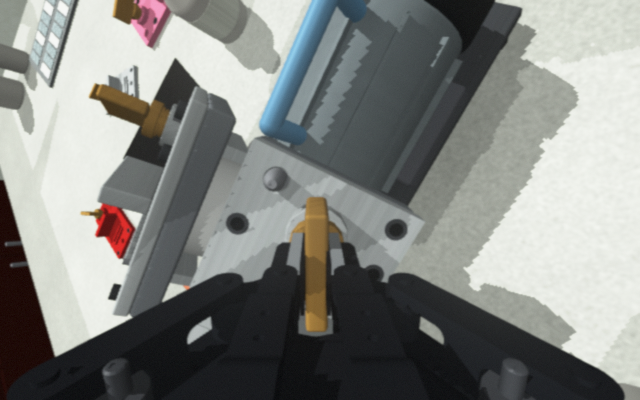

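The wing, at (316,265), is still held squarely and has turned with the jaws. I'll continue in small steps.

send_rows(series="0.0003 0 0.0003 0 2 0 1;0 0 0 0 2 0 1;0 0 0 0 0 0 1")

```text
time_s: 20.3
tool_pos: [0.666, -0.1065, 0.2326]
ee_rot: [-0.977, 0.946, -0.328]
force: [3.8, -2.2, -1.1]
opening: 0.0092
```

```bash
python3 tq.py|tail -1
```

```text
angle vs head -1.1817 tilt [-0.    -0.001 -1.   ] tcp head [56.6 -0.6 56.3] F head [ 3.1 -3.2  0.9] M head [-1.364 -1.019  0.161] j7 eff [-1.791  3.952 -0.721]
```

send_rows(series="0 0 0 0 2 0 1;0 0 0 0 2 0 1;0 0 0 0 0 0 1")

```text
time_s: 20.6
tool_pos: [0.6661, -0.1065, 0.2326]
ee_rot: [-0.97, 1.009, -0.365]
force: [5.2, -2.1, 0.0]
opening: 0.0088
```

```bash
python3 tq.py|tail -1
```

```text
angle vs head -1.2515 tilt [-0.    -0.001 -1.   ] tcp head [56.6 -0.7 56.3] F head [ 4.4 -2.8  2. ] M head [-1.452 -1.024  0.173] j7 eff [-1.814  4.077 -0.755]
```

send_rows(series="0 0 0 0 2 0 1;0 0 0 0 2 0 1;0 0 0 0 2 0 1;0 0 0 0 0 0 1")

```text
time_s: 21.0
tool_pos: [0.6661, -0.1066, 0.2325]
ee_rot: [-0.959, 1.104, -0.419]
force: [5.0, -2.2, -1.7]
opening: 0.0086
```

```bash
python3 tq.py|tail -1
```

```text
angle vs head -1.3563 tilt [-0.    -0.001 -1.   ] tcp head [56.6 -0.8 56.4] F head [ 4.2 -3.9  0.6] M head [-1.47  -1.056  0.262] j7 eff [-1.852  4.241 -0.809]
```

The torque stepped up by 0.25 N m between −1.11 and −1.18 rad and has since risen at 0.5 N m/rad. The plug has bitten and is about 0.13–0.24 rad in, so I'll release and retreat.

send_rows(series="0 0 0 0 0 0 0.8;0 0 0 0 0 0 0.5;0 0 0 0 0 0 0.5;0 0 0 0 0 0 0.5;0 -0.005 0 0 0 0 0.5;0 -0.01 0 0 0 0 0.5;0 -0.02 0 0 0 0 0.5;0 -0.02 0 0 0 0 0.5;0 -0.02 0 0 0 0 0.5;0 0 0 0 0 0 0.5;0 0 0 0 0 0 0.5")

```text
time_s: 22.1
tool_pos: [0.6777, -0.148, 0.2939]
ee_rot: [-0.959, 1.105, -0.418]
force: [-0.5, 1.1, 0.1]
opening: 0.0425
```

```bash
python3 tq.py; python3 look.py 13 120 >/dev/null; python3 - <<'E'
from h import *
for n in ("wrist","top"):
    im=robot.capture(n); cv2.imwrite(f"pics/{n}13.png",im[:,:,::-1])
E
```

```text
t 22.1 p [ 0.6777 -0.148   0.2939] x [ 0.427 -0.71  -0.561] y [-0.16   0.551 -0.819] q [ 0.11  0.82  0.58  0.87 -0.85  1.98 -0.62] F [-0.5  1.1  0.1] M [-0.56 -0.13 -0.  ] open 0.0425
angle vs head -1.3569 tilt [-0.001 -0.    -1.   ] tcp head [ 56.3  -0.8 131.3] F head [-0.2  1.1 -0.6] M head [-0.577  0.021 -0.018] j7 eff [-2.09   2.257 -0.059]
```

View pics/wrist13.png

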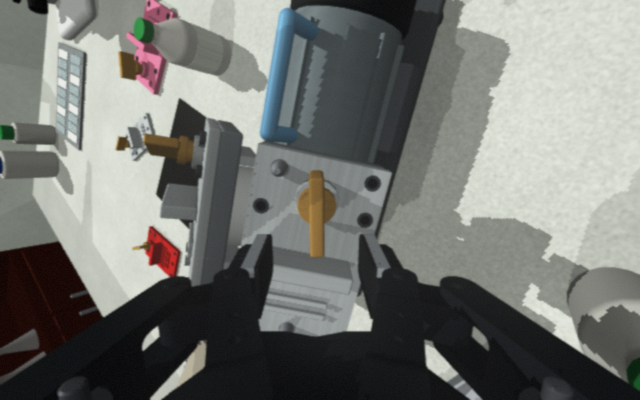

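View pics/raw13.png

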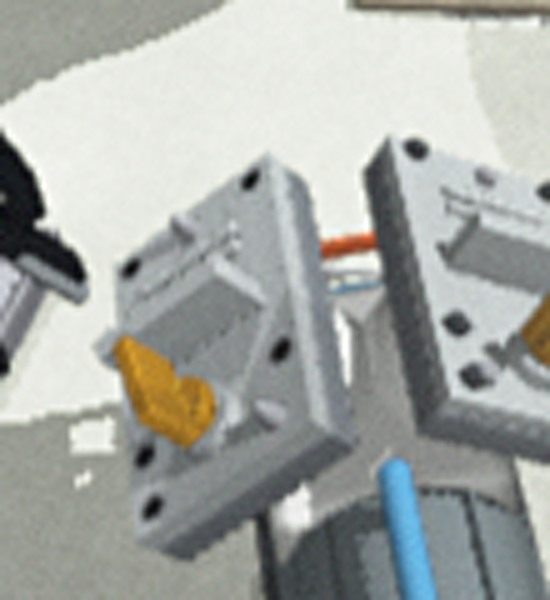

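View pics/top13.png

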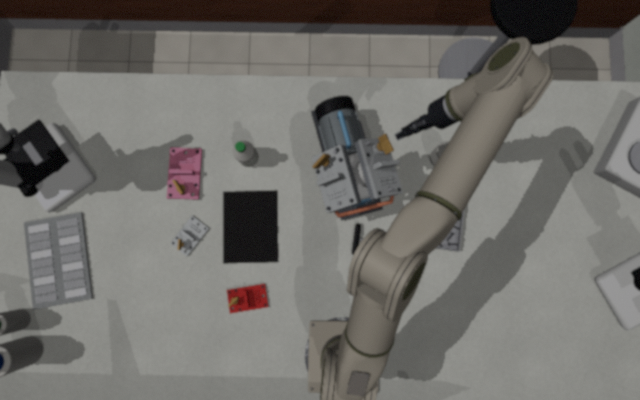

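The cover still lies flush with both pins through, at (180,222) and (268,412) in the crop. The wing stayed where it was left, bottle A and the hex driver's handle are in place in the top view, and the bottle in the wrist view is standing. I'll hand in.

```bash
python3 -c "
from h import *
print(robot.job_done()); st()"
```

```text
the job is handed in; nothing more can be done
None
the job is handed in; nothing more can be done
```

I gripped the cover by its rib and lowered it over both pins of the open head, with its plug at the motor's end. I then turned the plug clockwise until it was snug, let go, and backed off about 75 mm. The job was handed in at about 22 s.

**Cover:** The camera views show it flush, with both pins through their holes. When seating it, pushing down met about 20 N straight back from the head, with no gap visible. It came to rest about 2 mm higher than my camera fit of the head had predicted. That fits the stated height of about 188 mm better than my estimate.

**Plug:** The turning torque stepped up by about 0.25 N m between 1.01 and 1.08 rad of turn. After that it rose at 0.5 N m per radian, as expected once the plug bites. I stopped at 1.26 rad. The torque puts it 0.13 rad past the bite and the angle 0.17 to 0.24 rad; both are inside the 0.05 to 0.5 rad limits. The wing did not spring back when released.

**Other things:** The last views showed bottle A and the hex driver's handle where they were at the start. Bottle B was hidden from above. The wrist camera showed a bottle still standing that I take to be bottle B, but I did not measure its position. At the end the gripper touched nothing, and the force reading was about 1 N, which is noise.

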